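# Pack the incubator carrier

## Task

Pack the grey carrier for the incubator: stack the two red culture dishes in the white slotted tube and lay the aluminium cover disc on top of them, so that its top comes level with the black line, and stand each of the two sealed sample jars (white strip across the lid) in the well of its lid's colour. Leave the yellow dish and the unsealed blue jar where they stand. Keep the jars upright, and set everything down gently instead of dropping it in.

Things in the scene. Friction and masses are not known exactly. Their poses are not given: they have to be found in the camera images.
- tower: White tube fixed in the carrier: base disc 86 mm diameter, 6 mm thick; on it two curved walls 60 mm high, 3 thick, inner diameter 67, on its +y and -y sides. On +x and -x it is open, slots 50 mm wide, for fingers closing along its x. Black line round both walls centred 50 mm above the origin: two dishes and the cover reach it. Origin: centre of underside, z up; inner floor 6 mm above it.
- well_blue: Blue-coloured round well fixed in the carrier, for one jar: open cup, floor 4 mm above its origin, rim 22 mm above the origin, inner diameter 64 mm, wall 4 mm. Origin: centre of its underside, on the carrier's 6 mm floor; z up. Carrier: fixed flat grey tray 150 (x) by 330 mm (y), rim 10 mm high, wire handles 55 mm high at both y ends.
- well_orange: Orange-coloured round well fixed in the carrier, for one jar: open cup, floor 4 mm above its origin, rim 22 mm above the origin, inner diameter 64 mm, wall 4 mm. Origin: centre of its underside, on the carrier's 6 mm floor; z up. Tube and wells stand in a row along y, 100 mm apart, in any order, with the same axes; yaw up to 0.15 rad.
- dish_red_a: Round culture dish with its lid on, 60 mm diameter, 16 mm high, dark red medium seen through the lid, with a pale rim; twin of the other red dish. Origin: centre of its underside; z up. Loose, about 50 g.
- dish_red_b: Round culture dish with its lid on, 60 mm diameter, 16 mm high, dark red medium, pale rim; twin of the other red dish. Origin: centre of its underside; z up. Loose, about 50 g.
- dish_yellow: Round culture dish with its lid on, 60 mm diameter, 16 mm high, yellow medium, pale rim. The seven loose things stand between robot and carrier in a loose row along the world y, in any order, at least 25 mm apart; there is more room along the world x. Does not belong in the carrier: leave it. Origin: centre of its underside; z up. Loose, about 50 g.
- cover: Bare aluminium disc with a small dark dot in the middle and a dark line round its edge, 60 mm diameter (61 mm over the line, look only), 12 mm thick: the cover for the stack. Origin: centre of its underside; z up. Loose, about 90 g.
- jar_blue: Round sample jar, 60 mm high: pale body 44 mm diameter and, from 44 to 60 mm height, a lid 47 mm diameter, blue, with a white paper seal strip 12 mm wide right across the lid (sealed). Origin: centre of its underside; z up. Loose, about 80 g.
- jar_orange: Round sample jar, 60 mm high: pale body 44 mm diameter and, from 44 to 60 mm height, a lid 47 mm diameter, orange, with a white paper seal strip 12 mm wide right across the lid (sealed). Origin: centre of its underside; z up. Loose, about 80 g.
- jar_open: Round sample jar, 60 mm high: pale body 44 mm diameter and, from 44 to 60 mm height, a lid 47 mm diameter, blue, plain, with no seal strip (unsealed). Does not belong in the carrier: leave it. Origin: centre of its underside; z up. Loose, about 80 g.
Mind the look-alikes: they are no part of the job. Leave any green look-alike of the jar_orange alone.

How it is judged:
By the outcome, as a careful person would: the job done as asked, in the order asked, and still so for the second after the job is handed in, with the robot touching nothing.
It also fails if it takes over 115 s, if anything falls off the work surface, if the arm or the gripper's body presses on something with over 40 N, if the wrist force passes 120 N, or if a joint passes its speed limit or range.

## Robot

A 7-joint arm with a two-finger parallel gripper is mounted at the origin on the work surface. World frame = base frame: x ahead of the robot, y to its left, z up, the work surface at z = 0. Lengths are in m, angles in rad, forces in N, time in s.
With the tool pointing down it reaches from about 0.425 to 0.95 m from the base axis. Payload 4.7 kg.
Tool frame: the origin (TCP) lies on the centre line of the jaws, within the pads' length; the fingertips stand 25 mm ahead of it and the grasp point (between the pads) lies 6 mm ahead of it (r.tcp_to_tips is the distance from the TCP to the fingertips, in m); z points along the fingers, y is the line along which they close (so a half turn about z gives the same grasp; the last joint's range is limited). The gripper opens to 85 mm and grips with 20 to 120 N. Pads are 22 mm wide; open, the fingers measure 114 mm over their backs; the gripper's body (76 mm by 85 mm) begins 54 mm behind the grasp point. The pads swing forward as they close: fully open they stand 13 mm farther back than shut.
Start: joints at [-1.366, 0.469, -0.049, 1.532, 0.024, 1.141, -0.082], TCP at [0.156, 0.657, 0.256] pointing down, gripper open.
Joint ranges: [-2.59, 2.59], [-0.33, 1.99], [-1.39, 1.29], [0.1, 2.45], [-1.04, 4.18], [0.21, 1.99], [-2.66, 2.66]. Speed limits (rad/s): [2.57, 2.57, 3.14, 3.14, 3.14, 3.14, 3.14].

## Interface

Orientations are given as a unit quaternion [w, x, y, z].
In Python, from rig import r gives the robot as it stands. The module is installed in compiled form; this text tells all that it offers.
- The arm moves only by the tool jog_arm, never from a script. Its argument "commands" is a list of rows, each an object with "delta_pos": the shift along the tool's x, y, z as a fraction of full scale, a list of three; "angular": the turn, a rotation vector about the tool's x, y, z as a fraction of full scale, a list of three; "grip": the closure, from -1 (fully open) to 1 (shut). A call has 1 to 5 rows; each row shifts and turns the commanded pose from where the row before left it, along the tool's axes as they then stand; what a row does not reach is not made up. Full scale, the value 1, is 0.03 m for a shift and 0.1 rad for a turn. A row lasts 1/10 s, in which the tool goes at most 50 mm and 8.59 degrees, less where a joint would pass 70% of its speed; a pose out of reach is approached as far as the arm can. A call with a number of a shift or a turn outside -1 to 1 is refused whole. A call with a gripper value outside its range is refused whole. The fingers move at their own pace and stop on an object; "squeeze" is the grip in N (left out, the last holds). Time passes only in rows, so rows that do not move let the fingers close. It gives the time, the measured TCP pose, the force, the opening and the grip force at its end, in the units of the state.
- r.observe(): the state, without advancing time (a new reading comes with each control period).
- r.capture(name): name is "side" or "top" or "wrist"; returns the picture (480x640x3 uint8, red, green, blue); there is no depth.
- r.camera_model(name): a dict with "fx", "fy", "cx", "cy" (pixels), "xyz" and "orientation" of the camera in the world. Camera axes: x right, y down, z forward; pixel columns grow to the right and rows downward; lengths in m; the calibration is good to about 2 mm. A picture is of the moment at which its call begins: read the wrist's pose just before it. camera_model takes no time and is no camera call; for the wrist camera it gives the pose at the moment of the call.
- r.job_done(): hands the job in; it is judged then, once.
The state is a dict: "clock": time; "joints": joint angles; "qd": joint speeds; "tau": joint torques, N m; "ee_pos": TCP position; "eef_rot": TCP orientation; "force": force on the tool from outside, world axes, zero at the start; "torque": the same for the moment, N m; "width": finger opening in m; "grasp_force": force on a finger pad.
Only numpy, scipy, OpenCV 4.12 (cv2) and the standard library are available. Lean on these libraries where they do the work, as an engineer would, in place of code of your own. Each camera call takes 0.05 s, during which the arm holds its last target. There are 200 camera calls.

## Working session

There is one attempt and no reset: what is moved stays moved. The work goes in short steps, Python scripts to look and compute and a tool call to move; the robot and the scene stay as the last step left them, time stands still between calls to the robot, and variables do not carry over. Pictures are saved under pics/ and viewed, at most 15 in all, crops included, and the job is handed in when it is done.

Besides the shell and the picture viewer there is one more tool, called after ">>>" in YAML: its name, and indented under it one key for each argument. jog_arm: Moves the arm, as the interface text tells. Its arguments: {"type":"object","properties":{"commands":{"type":"array"},"squeeze":{"type":"number"}},"required":["commands"]}

```bash
mkdir -p pics
python3 - <<'E'
from rig import r
import cv2
for n in("top","side"):
    im=r.capture(n);cv2.imwrite(f"pics/{n}0.png",im[:,:,::-1]);m=r.camera_model(n);print(n,m)
s=r.observe();print(s, r.tcp_to_tips)
E
```

```text
top {'fx': 466.19457232614565, 'fy': 466.19457232614565, 'cx': 322.2598169531648, 'cy': 243.78068114464853, 'xyz': array([ 0.3555978 , -0.01143488,  0.89284554]), 'orientation': array([ 0.06092165, -0.70298556,  0.7066111 , -0.05292075])}
side {'fx': 447.1340092236377, 'fy': 447.1340092236377, 'cx': 316.46228333706927, 'cy': 242.99371581704705, 'xyz': array([0.29788818, 0.65874093, 0.52081631]), 'orientation': array([ 0.07009717, -0.12275427,  0.87502537, -0.46297774])}
{'clock': 0.1, 'joints': array([-1.36591858,  0.46939099, -0.04858228,  1.53354503,  0.02405289,
        1.14103623, -0.08234712]), 'qd': array([-1.13048517e-04,  3.38637649e-05,  1.05036054e-03, -3.26873257e-03,
       -1.31668368e-03, -4.65981375e-04,  8.13028577e-05]), 'tau': array([ 1.58523180e-04, -5.11511707e+01, -4.73009830e-02, -2.38391018e+01,
        1.07196413e-02,  4.33634137e-03,  3.53299913e-05]), 'ee_pos': array([0.15623673, 0.65617875, 0.25535839]), 'eef_rot': array([-9.17863089e-05,  1.16647527e-01,  9.93172970e-01, -8.93530054e-04]), 'force': array([ 1.30340607,  0.66868374, -0.52781811]), 'torque': array([-0.02518422, -0.00341812,  0.01850439]), 'grasp_force': 0.0, 'width': 0.08531528141308507} 0.025
```

View pics/top0.png

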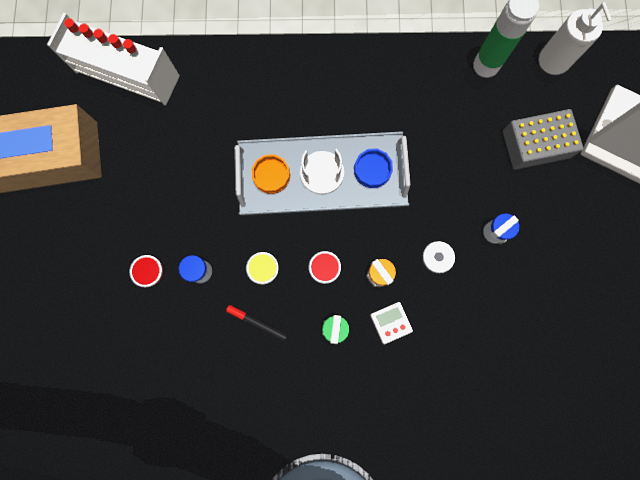

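View pics/side0.png

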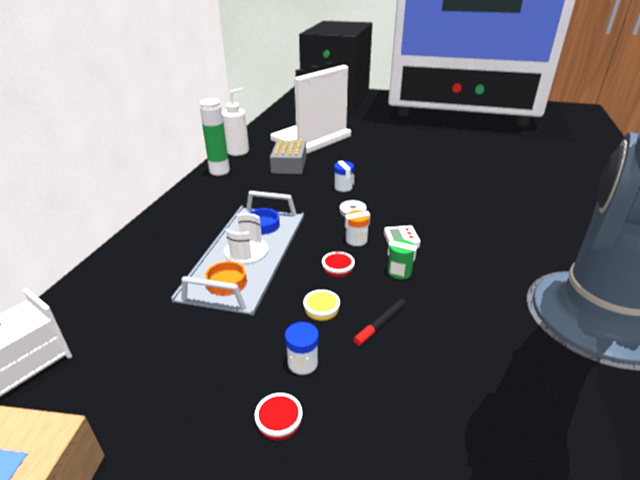

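Top view, left to right: red dish (146,271), plain blue jar (192,268), yellow dish (262,268), red dish (325,267), orange jar with strip (381,271), cover (439,257), blue jar with strip (505,226). A green strip-lid look-alike stands at (336,329). The carrier holds the orange well (271,174), the tower (322,172) and the blue well (373,168).

```bash
cat > h.py <<'E'
import numpy as np, cv2
from rig import r
from scipy.spatial.transform import Rotation as R
def rot(q): return R.from_quat([q[1],q[2],q[3],q[0]]).as_matrix()
def cast(m,u,v,z):
    d=rot(m["orientation"])@np.array([(u-m["cx"])/m["fx"],(v-m["cy"])/m["fy"],1.])
    o=np.array(m["xyz"]); return (o+d*(z-o[2])/d[2])[:2]
def proj(m,p):
    c=rot(m["orientation"]).T@(np.array(p)-m["xyz"]); return np.array([m["fx"]*c[0]/c[2]+m["cx"],m["fy"]*c[1]/c[2]+m["cy"]])
RNG=dict(red=[((0,120,60),(6,255,255)),((174,120,60),(180,255,255))],yellow=[((24,80,80),(36,255,255))],
 orange=[((8,140,80),(22,255,255))],blue=[((108,120,50),(125,255,255))],green=[((45,120,60),(80,255,255))],white=[((0,0,150),(180,45,255))])
def blobs(im,col,amin=150):
    hsv=cv2.cvtColor(im,cv2.COLOR_RGB2HSV); k=sum(cv2.inRange(hsv,a,b) for a,b in RNG[col])
    out=[]
    for c in cv2.findContours(k,cv2.RETR_EXTERNAL,cv2.CHAIN_APPROX_NONE)[0]:
        h=cv2.convexHull(c); M=cv2.moments(h)
        if M["m00"]>amin: out.append((M["m10"]/M["m00"],M["m01"]/M["m00"],M["m00"],cv2.boundingRect(h)))
    return out
def tcp():
    s=r.observe(); m=rot(s["eef_rot"]); 
    print("t",round(s["clock"],2),"pos",s["ee_pos"].round(4),"x",m[:,0].round(3),"y",m[:,1].round(3),"z",m[:,2].round(3),"F",s["force"].round(1),"w",round(s["width"],4),"g",round(s["grasp_force"],1)); return s,m
E
python3 - <<'E'
from h import *
im=cv2.cvtColor(cv2.imread("pics/top0.png"),cv2.COLOR_BGR2RGB); m=r.camera_model("top")
for c,z in(("red",.016),("yellow",.016),("orange",.052),("blue",.052),("green",.056),("white",.012)):
    for b in blobs(im,c):
        if 100<b[0]<560 and 125<b[1]<350: print(c,np.round(b[:3],1),b[3],"z%.3f"%z,cast(m,b[0],b[1],z).round(4),"z.018",cast(m,b[0],b[1],.020).round(4))
w=r.camera_model("wrist");s,M=tcp()
print(w, "cam in tool",M.T@(w["xyz"]-s["ee_pos"]),(M.T@rot(w["orientation"])).round(3))
# crop enlarged
cv2.imwrite("pics/crop1.png",cv2.resize(cv2.imread("pics/top0.png")[120:345,120:540],None,fx=1.9,fy=1.9,interpolation=cv2.INTER_CUBIC))
E
```

```text
red [235.4 311.8 155.5] (226, 305, 20, 15) z0.016 [0.3706 0.1608] z.018 [0.3705 0.16  ]
red [145.1 270.7 549.5] (132, 258, 27, 27) z0.016 [0.4485 0.3344] z.018 [0.448  0.3328]
red [324.4 266.9 549.5] (311, 254, 27, 27) z0.016 [ 0.4539 -0.0056] z.018 [ 0.4535 -0.0056]
yellow [261.9 267.5 559. ] (249, 254, 27, 28) z0.016 [0.4534 0.1126] z.018 [0.4529 0.112 ]
orange [375.8 276.1 172. ] (369, 264, 18, 22) z0.052 [ 0.4327 -0.0986] z.018 [ 0.4356 -0.1019]
orange [388.6 267.  158.5] (378, 259, 18, 21) z0.052 [ 0.449 -0.122] z.018 [ 0.4525 -0.1263]
orange [ 270.4  173.7 1139. ] (252, 155, 38, 39) z0.052 [0.6262 0.0946] z.018 [0.6365 0.0987]
blue [191.6 268.1 575.5] (178, 255, 28, 27) z0.052 [0.449  0.2355] z.018 [0.4526 0.2449]
blue [510.5 232.1 182.5] (498, 222, 22, 18) z0.052 [ 0.5118 -0.346 ] z.018 [ 0.5178 -0.3587]
blue [499.7 220.4 192. ] (491, 213, 22, 19) z0.052 [ 0.5337 -0.3278] z.018 [ 0.5405 -0.3398]
blue [ 372.8  167.9 1161.5] (354, 149, 39, 39) z0.052 [ 0.6359 -0.0976] z.018 [ 0.6465 -0.1009]
green [343.1 330.1 170. ] (338, 317, 11, 26) z0.056 [ 0.3372 -0.0384] z.018 [ 0.3364 -0.
[... 833 characters left out ...]
53   -0.3509]
white [  321.9   172.5 12605. ] (235, 132, 175, 82) z0.012 [ 0.6405 -0.0016] z.018 [ 0.638  -0.0017]
white [ 547.   134.6 2307. ] (514, 110, 68, 50) z0.012 [ 0.715  -0.4473] z.018 [ 0.7117 -0.4434]
t 0.1 pos [0.1562 0.6562 0.2554] x [-0.973  0.232 -0.   ] y [ 0.232  0.973 -0.002] z [-0.    -0.002 -1.   ] F [ 1.3  0.7 -0.5] w 0.0853 g 0.0
{'fx': 390.162956826422, 'fy': 390.162956826422, 'cx': 317.6750429387636, 'cy': 241.26451944108913, 'xyz': array([0.08359371, 0.67410346, 0.37247367]), 'orientation': array([0.11534873, 0.77662916, 0.61273036, 0.09001848])} cam in tool [ 0.07481631  0.00039497 -0.11711814] [[-0.001 -0.957 -0.289]
 [ 1.    -0.001 -0.   ]
 [-0.    -0.289  0.957]]
```

View pics/crop1.png

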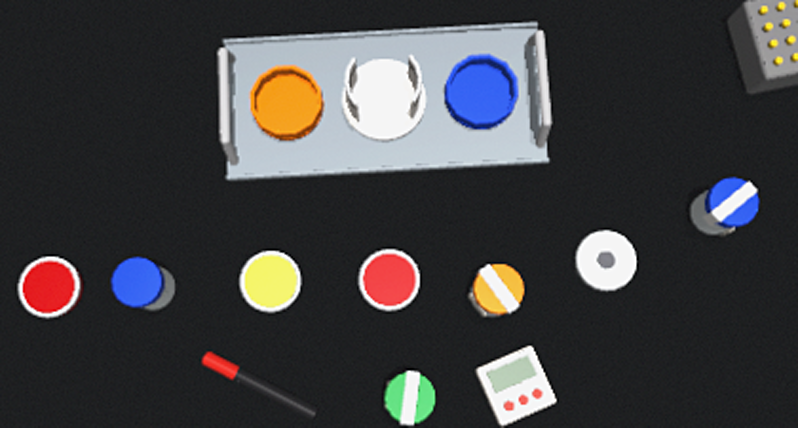

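The enlarged crop confirms my choices. The red dishes at (145,271) and (324,267) are the only red-medium dishes. The sealed jars are the strip lids at (382,271) orange and (505,226) blue. The plain blue, green and yellow things stay. Now turning the tool so it closes along the carrier's x, then moving over the first red dish.

>>> jog_arm:
  commands:
    - {"delta_pos": [0, 0, 0], "angular": [0, 0, 1], "grip": -1}
    - {"delta_pos": [0, 0, 0], "angular": [0, 0, 1], "grip": -1}
    - {"delta_pos": [0, 0, 0], "angular": [0, 0, 1], "grip": -1}
    - {"delta_pos": [0, 0, 0], "angular": [0, 0, 1], "grip": -1}
    - {"delta_pos": [0, 0, 0], "angular": [0, 0, 1], "grip": -1}

```text
clock: 0.6
ee_pos: [0.1562, 0.6563, 0.2557]
eef_rot: [0.0, 0.361, 0.933, -0.001]
force: [-0.1, 0.7, -0.0]
width: 0.0854
grasp_force: 0.0
```

>>> jog_arm:
  commands:
    - {"delta_pos": [0, 0, 0], "angular": [0, 0, 1], "grip": -1}
    - {"delta_pos": [0, 0, 0], "angular": [0, 0, 1], "grip": -1}
    - {"delta_pos": [0, 0, 0], "angular": [0, 0, 1], "grip": -1}
    - {"delta_pos": [0, 0, 0], "angular": [0, 0, 1], "grip": -1}
    - {"delta_pos": [0, 0, 0], "angular": [0, 0, 1], "grip": -1}

```text
clock: 1.1
ee_pos: [0.1562, 0.6563, 0.2557]
eef_rot: [0.0, 0.58, 0.815, -0.001]
force: [-0.4, -0.5, 0.1]
width: 0.0852
grasp_force: 0.0
```

>>> jog_arm:
  commands:
    - {"delta_pos": [0, 0, 0], "angular": [0, 0, 1], "grip": -1}
    - {"delta_pos": [0, 0, 0], "angular": [0, 0, 1], "grip": -1}
    - {"delta_pos": [0, 0, 0], "angular": [0, 0, 0.87], "grip": -1}
    - {"delta_pos": [0, 0, 0], "angular": [0, 0, 0], "grip": -1}

```text
clock: 1.5
ee_pos: [0.1561, 0.6564, 0.2557]
eef_rot: [0.0, 0.689, 0.725, -0.0]
force: [0.7, -0.5, -0.4]
width: 0.0854
grasp_force: 0.0
```

>>> jog_arm:
  commands:
    - {"delta_pos": [-0.93, 0.77, 0.25], "angular": [0, 0, 0], "grip": -1}
    - {"delta_pos": [-0.93, 0.77, 0.25], "angular": [0, 0, 0], "grip": -1}
    - {"delta_pos": [-0.93, 0.77, 0.25], "angular": [0, 0, 0], "grip": -1}
    - {"delta_pos": [-0.93, 0.77, 0.25], "angular": [0, 0, 0], "grip": -1}
    - {"delta_pos": [-0.93, 0.77, 0.25], "angular": [0, 0, 0], "grip": -1}

```text
clock: 2.0
ee_pos: [0.2794, 0.5218, 0.2184]
eef_rot: [0.0, 0.688, 0.725, -0.0]
force: [0.0, 0.7, -0.1]
width: 0.0857
grasp_force: 0.0
```

>>> jog_arm:
  commands:
    - {"delta_pos": [-0.93, 0.77, 0.25], "angular": [0, 0, 0], "grip": -1}
    - {"delta_pos": [-0.93, 0.77, 0.25], "angular": [0, 0, 0], "grip": -1}
    - {"delta_pos": [-0.93, 0.77, 0.25], "angular": [0, 0, 0], "grip": -1}
    - {"delta_pos": [-0.93, 0.77, 0.25], "angular": [0, 0, 0], "grip": -1}
    - {"delta_pos": [-0.93, 0.77, 0.25], "angular": [0, 0, 0], "grip": -1}

```text
clock: 2.5
ee_pos: [0.4017, 0.3883, 0.181]
eef_rot: [-0.0, 0.688, 0.725, -0.0]
force: [0.9, -0.2, -0.2]
width: 0.0853
grasp_force: 0.0
```

>>> jog_arm:
  commands:
    - {"delta_pos": [-0.93, 0.77, 0.25], "angular": [0, 0, 0], "grip": -1}
    - {"delta_pos": [-0.93, 0.77, 0.25], "angular": [0, 0, 0], "grip": -1}
    - {"delta_pos": [0, 0, 0], "angular": [0, 0, 0], "grip": -1}
    - {"delta_pos": [0, 0, 0], "angular": [0, 0, 0], "grip": -1}

```text
clock: 2.9
ee_pos: [0.4503, 0.3353, 0.166]
eef_rot: [-0.0, 0.69, 0.724, -0.0]
force: [-0.8, 1.6, -0.2]
width: 0.0851
grasp_force: 0.0
```

```bash
cat >> h.py <<'E'
def go(p):
    s,M=tcp(); print("to go (units of .03, tool xyz):",(M.T@(np.array(p)-s["ee_pos"])/.03).round(2))
def look(col,z,name,near,rad=.06,amin=300):
    "wrist picture, blobs of a colour cast on height z, near a place"
    m=r.camera_model("wrist"); im=r.capture("wrist"); cv2.imwrite(f"pics/{name}.png",im[:,:,::-1]); out=[]
    for b in blobs(im,col,amin):
        p=cast(m,b[0],b[1],z)
        if np.hypot(*(p-near))<rad: print(name,col,np.round(b[:3]),b[3],p.round(4)); out.append(p)
    return out
E
python3 - <<'E'
from h import *
look("red",.016,"w1",(.4485,.334)); go((.4485,.334,.1))
E
```

```text
w1 red [ 316.  233. 3764.] (281, 199, 71, 68) [0.4479 0.3352]
t 2.95 pos [0.4496 0.3366 0.1662] x [-0.051  0.999  0.   ] y [ 0.999  0.051 -0.001] z [-0.001  0.    -1.   ] F [-0.7  0.6  0.7] w 0.0854 g 0.0
to go (units of .03, tool xyz): [-0.08 -0.04  2.21]
```

View pics/w1.png

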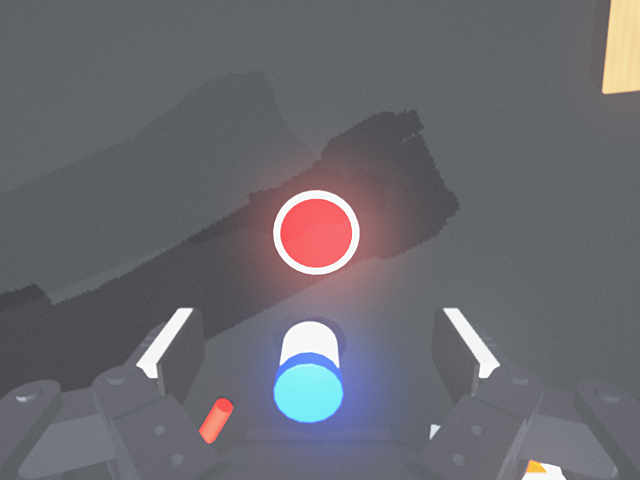

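The wrist view shows the red dish centred at (316,233) between the open fingers, with the plain blue jar clear at (308,390). Going down and gripping.

>>> jog_arm:
  commands:
    - {"delta_pos": [-0.05, -0.04, 0.95], "angular": [0, 0, 0], "grip": -1}
    - {"delta_pos": [0, 0, 0.95], "angular": [0, 0, 0], "grip": -1}
    - {"delta_pos": [0, 0, 0.95], "angular": [0, 0, 0], "grip": -1}
    - {"delta_pos": [0, 0, 0.95], "angular": [0, 0, 0], "grip": -1}
    - {"delta_pos": [0, 0, 0.55], "angular": [0, 0, 0], "grip": -1}

```text
clock: 3.45
ee_pos: [0.4466, 0.336, 0.0339]
eef_rot: [-0.001, 0.688, 0.726, -0.001]
force: [-0.2, -0.9, 0.1]
width: 0.0855
grasp_force: 0.0
```

>>> jog_arm:
  commands:
    - {"delta_pos": [0, 0, 0.4], "angular": [0, 0, 0], "grip": -1}
    - {"delta_pos": [0, 0, 0], "angular": [0, 0, 0], "grip": 1}
    - {"delta_pos": [0, 0, 0], "angular": [0, 0, 0], "grip": 1}
    - {"delta_pos": [0, 0, 0], "angular": [0, 0, 0], "grip": 1}
    - {"delta_pos": [0, 0, 0], "angular": [0, 0, 0], "grip": 1}
  squeeze: 35

```text
clock: 3.95
ee_pos: [0.4493, 0.3352, 0.0248]
eef_rot: [0.0, 0.689, 0.725, 0.001]
force: [0.2, 0.0, -0.1]
width: 0.0586
grasp_force: 37.5
```

>>> jog_arm:
  commands:
    - {"delta_pos": [0, 0, 0], "angular": [0, 0, 0], "grip": 1}
    - {"delta_pos": [0, 0, 0], "angular": [0, 0, 0], "grip": 1}
    - {"delta_pos": [0, 0, 0], "angular": [0, 0, 0], "grip": 1}

```text
clock: 4.25
ee_pos: [0.4493, 0.3351, 0.0247]
eef_rot: [-0.0, 0.689, 0.725, 0.001]
force: [-1.4, -0.1, 6.0]
width: 0.0585
grasp_force: 38.1
```

>>> jog_arm:
  commands:
    - {"delta_pos": [0, 0, -0.5], "angular": [0, 0, 0], "grip": 1}
    - {"delta_pos": [0, 0, -0.95], "angular": [0, 0, 0], "grip": 1}
    - {"delta_pos": [0, 0, -0.95], "angular": [0, 0, 0], "grip": 1}
    - {"delta_pos": [0, 0, -0.95], "angular": [0, 0, 0], "grip": 1}
    - {"delta_pos": [0, 0, -0.95], "angular": [0, 0, 0], "grip": 1}

```text
clock: 4.75
ee_pos: [0.4487, 0.3342, 0.1546]
eef_rot: [0.0, 0.689, 0.724, 0.0]
force: [1.0, 1.0, 0.0]
width: 0.0586
grasp_force: 37.7
```

>>> jog_arm:
  commands:
    - {"delta_pos": [-0.6, 0.3, 0], "angular": [0, 0, 0], "grip": 1}
    - {"delta_pos": [-0.95, 0.5, 0], "angular": [0, 0, 0], "grip": 1}
    - {"delta_pos": [-0.95, 0.5, 0], "angular": [0, 0, 0], "grip": 1}
    - {"delta_pos": [-0.95, 0.5, 0], "angular": [0, 0, 0], "grip": 1}
    - {"delta_pos": [-0.95, 0.5, 0], "angular": [0, 0, 0], "grip": 1}

```text
clock: 5.25
ee_pos: [0.5247, 0.2049, 0.1536]
eef_rot: [0.0, 0.689, 0.725, 0.0]
force: [0.4, 0.1, -0.8]
width: 0.0583
grasp_force: 37.7
```

>>> jog_arm:
  commands:
    - {"delta_pos": [-0.95, 0.5, 0], "angular": [0, 0, 0], "grip": 1}
    - {"delta_pos": [-0.95, 0.5, 0], "angular": [0, 0, 0], "grip": 1}
    - {"delta_pos": [-0.95, 0.5, 0], "angular": [0, 0, 0], "grip": 1}
    - {"delta_pos": [-0.6, 0.3, 0], "angular": [0, 0, 0], "grip": 1}
    - {"delta_pos": [0, 0, 0], "angular": [0, 0, 0], "grip": 1}

```text
clock: 5.75
ee_pos: [0.5846, 0.1013, 0.1537]
eef_rot: [0.001, 0.692, 0.722, -0.0]
force: [0.3, 0.8, 0.1]
width: 0.0582
grasp_force: 37.7
```

Run:
```python
from h import *
a=look("orange",.020,"w2",(.6365,.0987),.08);
b=look("blue",.020,"w2",(.6465,-.1),.08); go((.6415,-.001,.15))
```

```text
w2 orange [ 397.  241. 9172.] (340, 188, 113, 111) [0.6372 0.1017]
t 5.85 pos [0.583  0.1057 0.1531] x [-0.049  0.999  0.001] y [ 0.999  0.049 -0.   ] z [-0.     0.001 -1.   ] F [-0.3  0.6 -0.6] w 0.0587 g 37.7
to go (units of .03, tool xyz): [-3.65  1.77  0.1 ]
```

View pics/w2.png

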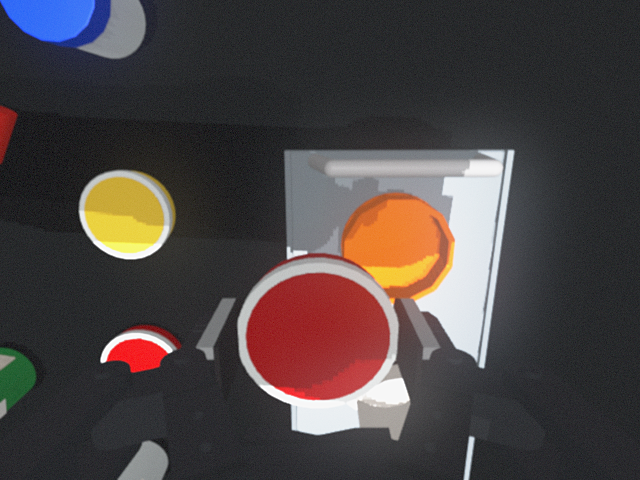

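Wrist view: the red dish is held flat at (318,332) and the orange well is at (397,241), partly hidden. Refining the tower centre from the top picture (disc brightness) and checking the dish's place in the hand.

Run:
```python
from h import *
im=cv2.imread("pics/top0.png"); m=r.camera_model("top")
k=cv2.inRange(im,(205,205,205),(255,255,255)); k[:140]=0;k[205:]=0;k[:,:295]=0;k[:,350:]=0
for c in cv2.findContours(k,cv2.RETR_EXTERNAL,cv2.CHAIN_APPROX_NONE)[0]:
    if cv2.contourArea(c)>30: h=cv2.convexHull(c);M=cv2.moments(h);u,v=M["m10"]/M["m00"],M["m01"]/M["m00"];print(u,v,M["m00"],cv2.boundingRect(h),cast(m,u,v,.012),cv2.minEnclosingCircle(h))
for p in((.6415,-.001,.012),(.6415,-.001,.072)):print(proj(m,p))
print("well rims px top",proj(m,(.6365,.0987,.028)),proj(m,(.6365,.0987,.006)))
w=r.camera_model("wrist"); s=r.observe(); M=rot(s["eef_rot"])
i2=cv2.cvtColor(cv2.imread("pics/w2.png"),cv2.COLOR_BGR2RGB)
for b in blobs(i2,"red",3000):
    p=cast(w,b[0],b[1],s["ee_pos"][2]-.008); print("dish in hand, tool frame",b[:2],M.T@(np.r_[p,s["ee_pos"][2]-.008]-s["ee_pos"]))
# tower and wells from a bright top shot, enlarged
cv2.imwrite("pics/tower.png",cv2.resize(im[140:210,235:415],None,fx=4.4,fy=4.4,interpolation=cv2.INTER_CUBIC))
```

```text
321.5793354101765 169.68089304257526 1605.0 (300, 149, 45, 44) [ 0.64637778 -0.00102022] ((321.5848693847656, 168.21543884277344), 24.63463020324707)
[321.57888769 172.06959341]
[321.14983665 161.86761428]
well rims px top [269.83326939 172.37135404] [271.1986099  175.83942212]
dish in hand, tool frame (317.5219974819678, 336.1858872533446) [ 0.00076158 -0.00112775  0.00800096]
```

View pics/tower.png

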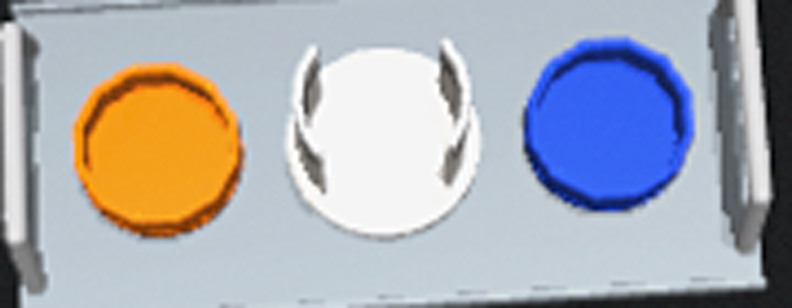

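The crop shows the tower disc centred about (321.8,171.2), the orange well rim (270.4,173.0) and the blue well rim (372.9,167.4). The tower is therefore at about (0.642, -0.0015).

>>> jog_arm:
  commands:
    - {"delta_pos": [-0.9, 0.44, 0], "angular": [0, 0, 0], "grip": 1}
    - {"delta_pos": [-0.9, 0.44, 0], "angular": [0, 0, 0], "grip": 1}
    - {"delta_pos": [-0.9, 0.44, 0], "angular": [0, 0, 0], "grip": 1}
    - {"delta_pos": [-0.9, 0.44, 0], "angular": [0, 0, 0], "grip": 1}
    - {"delta_pos": [0, 0, 0.7], "angular": [0, 0, 0], "grip": 1}

```text
clock: 6.35
ee_pos: [0.6448, -0.0032, 0.1348]
eef_rot: [0.004, 0.691, 0.723, 0.002]
force: [0.1, -0.8, -0.3]
width: 0.0583
grasp_force: 37.7
```

>>> jog_arm:
  commands:
    - {"delta_pos": [0, 0, 0.7], "angular": [0, 0, 0], "grip": 1}
    - {"delta_pos": [0, 0, 0], "angular": [0, 0, 0], "grip": 1}

```text
clock: 6.55
ee_pos: [0.639, 0.0027, 0.108]
eef_rot: [-0.003, 0.688, 0.725, -0.002]
force: [-0.4, 1.1, -1.0]
width: 0.0585
grasp_force: 37.8
```

Run:
```python
from h import *
P=[]
for n in("wrist","top","side"):
    P.append(r.observe()["ee_pos"]); im=r.capture(n); cv2.imwrite(f"pics/{n}3.png",im[:,:,::-1])
P.append(r.observe()["ee_pos"]); print(np.array(P).round(4)); s,M=tcp()
m=r.camera_model("top"); print([cast(m,*p,.028).round(4) for p in((270.4,173.0),(372.9,167.4))],cast(m,321.8,171.2,.012))
a=cv2.imread("pics/wrist3.png");b=cv2.imread("pics/side3.png")[150:350,140:380]
cv2.imwrite("pics/mix3.png",np.hstack([cv2.resize(a,None,fx=.6,fy=.6),cv2.resize(b,(346,288))]))
```

```text
[[0.639  0.0027 0.108 ]
 [0.6402 0.0025 0.1096]
 [0.6412 0.0021 0.1108]
 [0.6418 0.0017 0.1116]]
t 6.7 pos [0.6418 0.0017 0.1116] x [-0.052  0.999  0.001] y [0.999 0.052 0.001] z [ 0.001  0.001 -1.   ] F [ 0.2 -0.6 -0.2] w 0.0584 g 37.8
[array([0.6352, 0.0976]), array([ 0.6449, -0.1002])] [ 0.64327128 -0.00144135]
```

View pics/mix3.png

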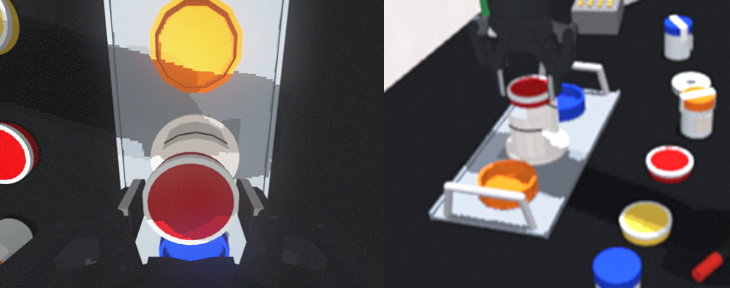

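Left: the dish is over the tower, with the orange well unobstructed at about (325,75) in full-size pixels. Right (side view): the dish is just above the tower walls. Measuring the tower's lateral offset from this wrist picture.

Run:
```python
from h import *
im=cv2.imread("pics/wrist3.png"); m=r.camera_model("wrist"); s,M=tcp()
T=lambda u,v,z:(M.T@(np.r_[cast(m,u,v,z),z]-s["ee_pos"])).round(4)
rgb=im[:,:,::-1].copy()
for c,z,a in(("orange",.022,3000),("red",s["ee_pos"][2]-.008,5000)):
    for b in blobs(rgb,c,a): print(c,np.round(b[:2],1),b[3],"tool",T(b[0],b[1],z),"world",cast(m,b[0],b[1],z).round(4))
g=cv2.cvtColor(im,cv2.COLOR_BGR2GRAY)
for v in(225,235,245,255): print(v,g[v,235:420:5])
cv2.imwrite("pics/t3.png",cv2.resize(im[170:300,220:430],None,fx=3.6,fy=3.6,interpolation=cv2.INTER_CUBIC))
```

```text
t 6.7 pos [0.6418 0.0017 0.1116] x [-0.052  0.999  0.001] y [0.999 0.052 0.001] z [ 0.001  0.001 -1.   ] F [ 0.2 -0.6 -0.2] w 0.0584 g 37.8
orange [327.9  75.3] (251, 0, 153, 155) tool [0.097  0.0041 0.0897] world [0.641  0.0989]
red [317.4 336.2] (246, 273, 143, 127) tool [ 0.0007 -0.0012  0.008 ] world [0.6407 0.0024]
225 [116 120 121 119 119 126 184 185 186 156 149 150  95  68 107 144 153 151
 148 152 154 146 108  74  82 148 147 157 184 186 185 118 120 142 143 142
 144]
235 [118 121 123 119 126 185 185 184 160  73 148 148 153 178 187 184 184 187
 185 185 183 193 186 181 170 147 151  92 137 187 186 186 120 142 140 141
 139]
245 [197 117 120 121 189 187 186 184 153 182 186 186 188 186 185 186 189 185
 185 185 183 185 185 187 183 186 186 184 163 155 186 184 180 142 140 138
 141]
255 [201 152 122 128 189 187 184 187 191 186 187 189 171 111  76  73  73  72
  72  73 103 171 186 186 184 183 218 224 224 203 223 221 222 143 143 143
 140]
```

View pics/t3.png

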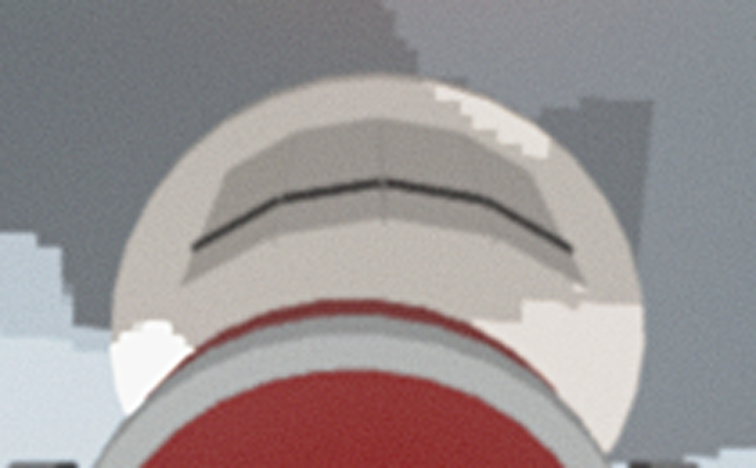

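Run:
```python
from h import *
m=r.camera_model("wrist"); s,M=tcp()
T=lambda u,v,z:(M.T@(np.r_[cast(m,u,v,z),z]-s["ee_pos"])).round(4)
print("wall top outer-36.5:",T(326.2,230.4,.072)-[.0365,0,0]); print("wall line:",T(326.2,220.6,.056)-[.0365,0,0]); print("wall base",T(326,202.8,.012)-[.0365,0,0]);print("disc edge:",T(325,190.2,.012)-[.043,0,0],"disc sides",T(251,263,.012),T(398.8,263,.012))
```

```text
t 6.7 pos [0.6418 0.0017 0.1116] x [-0.052  0.999  0.001] y [0.999 0.052 0.001] z [ 0.001  0.001 -1.   ] F [ 0.2 -0.6 -0.2] w 0.0584 g 37.8
wall top outer-36.5: [-0.0047  0.0025  0.0397]
wall line: [-0.0045  0.0029  0.0557]
wall base [-0.0049  0.0037  0.0997]
disc edge: [-0.0043  0.0031  0.0997] disc sides [-0.0044 -0.0404  0.0996] [-0.0045  0.0469  0.0997]
```

>>> jog_arm:
  commands:
    - {"delta_pos": [-0.1, 0.03, 0], "angular": [0, 0, 0], "grip": 1}
    - {"delta_pos": [0, 0, 0], "angular": [0, 0, 0], "grip": 1}
    - {"delta_pos": [0, 0, 0], "angular": [0, 0, 0], "grip": 1}
    - {"delta_pos": [0, 0, 0], "angular": [0, 0, 0], "grip": 1}
    - {"delta_pos": [0, 0, 0], "angular": [0, 0, 0], "grip": 1}

```text
clock: 7.2
ee_pos: [0.6426, -0.0026, 0.1109]
eef_rot: [0.0, 0.689, 0.725, 0.0]
force: [-0.3, 0.4, -1.0]
width: 0.0584
grasp_force: 37.8
```

>>> jog_arm:
  commands:
    - {"delta_pos": [0, 0, 0.5], "angular": [0, 0, 0], "grip": 1}
    - {"delta_pos": [0, 0, 0.6], "angular": [0, 0, 0], "grip": 1}
    - {"delta_pos": [0, 0, 0.6], "angular": [0, 0, 0], "grip": 1}
    - {"delta_pos": [0, 0, 0.4], "angular": [0, 0, 0], "grip": 1}
    - {"delta_pos": [0, 0, 0.2], "angular": [0, 0, 0], "grip": 1}

```text
clock: 7.7
ee_pos: [0.6415, -0.0026, 0.0397]
eef_rot: [-0.001, 0.689, 0.725, -0.001]
force: [0.6, 0.2, -0.5]
width: 0.0586
grasp_force: 37.8
```

>>> jog_arm:
  commands:
    - {"delta_pos": [0, 0, 0.03], "angular": [0, 0, 0], "grip": 1}
    - {"delta_pos": [0, 0, 0.03], "angular": [0, 0, 0], "grip": 1}
    - {"delta_pos": [0, 0, 0.0], "angular": [0, 0, 0], "grip": 1}

```text
clock: 8.0
ee_pos: [0.6431, -0.0027, 0.0406]
eef_rot: [0.0, 0.689, 0.725, 0.0]
force: [-0.6, -0.1, 0.1]
width: 0.0585
grasp_force: 37.8
```

>>> jog_arm:
  commands:
    - {"delta_pos": [0, 0, 0.02], "angular": [0, 0, 0], "grip": 1}
    - {"delta_pos": [0, 0, 0.02], "angular": [0, 0, 0], "grip": 1}
    - {"delta_pos": [0, 0, 0.02], "angular": [0, 0, 0], "grip": 1}
    - {"delta_pos": [0, 0, 0.0], "angular": [0, 0, 0], "grip": 1}

```text
clock: 8.4
ee_pos: [0.6426, -0.0026, 0.0382]
eef_rot: [-0.0, 0.689, 0.725, 0.0]
force: [-0.3, 1.0, -1.4]
width: 0.0584
grasp_force: 37.8
```

>>> jog_arm:
  commands:
    - {"delta_pos": [0, 0, 0.02], "angular": [0, 0, 0], "grip": 1}
    - {"delta_pos": [0, 0, 0.02], "angular": [0, 0, 0], "grip": 1}
    - {"delta_pos": [0, 0, 0.0], "angular": [0, 0, 0], "grip": 1}
    - {"delta_pos": [0, 0, 0.0], "angular": [0, 0, 0], "grip": 1}

```text
clock: 8.8
ee_pos: [0.6426, -0.0026, 0.0369]
eef_rot: [-0.0, 0.689, 0.725, -0.0]
force: [-0.7, 0.1, -0.6]
width: 0.0583
grasp_force: 37.8
```

>>> jog_arm:
  commands:
    - {"delta_pos": [0, 0, 0.02], "angular": [0, 0, 0], "grip": 1}
    - {"delta_pos": [0, 0, 0.0], "angular": [0, 0, 0], "grip": 1}
    - {"delta_pos": [0, 0, 0.0], "angular": [0, 0, 0], "grip": 1}

```text
clock: 9.1
ee_pos: [0.6427, -0.0026, 0.0367]
eef_rot: [-0.0, 0.689, 0.725, 0.0]
force: [-2.5, 0.2, 3.8]
width: 0.0587
grasp_force: 38.1
```

>>> jog_arm:
  commands:
    - {"delta_pos": [0, 0, 0], "angular": [0, 0, 0], "grip": -0.6}
    - {"delta_pos": [0, 0, 0], "angular": [0, 0, 0], "grip": -1}
    - {"delta_pos": [0, 0, 0], "angular": [0, 0, 0], "grip": -1}
    - {"delta_pos": [0, 0, 0], "angular": [0, 0, 0], "grip": -1}
    - {"delta_pos": [0, 0, -0.2], "angular": [0, 0, 0], "grip": -1}

```text
clock: 9.6
ee_pos: [0.6419, -0.0026, 0.0417]
eef_rot: [-0.001, 0.689, 0.725, -0.001]
force: [-0.4, 0.1, -0.0]
width: 0.0855
grasp_force: 0.0
```

>>> jog_arm:
  commands:
    - {"delta_pos": [0, 0, -0.6], "angular": [0, 0, 0], "grip": -1}
    - {"delta_pos": [0, 0, -0.9], "angular": [0, 0, 0], "grip": -1}
    - {"delta_pos": [0, 0, -0.9], "angular": [0, 0, 0], "grip": -1}
    - {"delta_pos": [0, 0, -0.9], "angular": [0, 0, 0], "grip": -1}
    - {"delta_pos": [0, 0, -0.5], "angular": [0, 0, 0], "grip": -1}

```text
clock: 10.1
ee_pos: [0.6437, -0.0029, 0.1592]
eef_rot: [0.001, 0.689, 0.724, 0.001]
force: [0.6, 0.6, -0.3]
width: 0.0854
grasp_force: 0.0
```

>>> jog_arm:
  commands:
    - {"delta_pos": [0, -0.8, 0], "angular": [0, 0, 0], "grip": -1}
    - {"delta_pos": [0, -0.95, 0], "angular": [0, 0, 0], "grip": -1}
    - {"delta_pos": [0, -0.95, 0], "angular": [0, 0, 0], "grip": -1}
    - {"delta_pos": [0, -0.95, 0], "angular": [0, 0, 0], "grip": -1}
    - {"delta_pos": [0, -0.95, 0], "angular": [0, 0, 0], "grip": -1}

```text
clock: 10.6
ee_pos: [0.5034, -0.0096, 0.1562]
eef_rot: [-0.0, 0.689, 0.725, -0.0]
force: [-0.5, 0.4, 0.3]
width: 0.0857
grasp_force: 0.0
```

>>> jog_arm:
  commands:
    - {"delta_pos": [0.1, -0.95, 0], "angular": [0, 0, 0], "grip": -1}
    - {"delta_pos": [0.1, -0.7, 0], "angular": [0, 0, 0], "grip": -1}
    - {"delta_pos": [0, 0, 0], "angular": [0, 0, 0], "grip": -1}
    - {"delta_pos": [0, 0, 0], "angular": [0, 0, 0], "grip": -1}
    - {"delta_pos": [0, 0, 0], "angular": [0, 0, 0], "grip": -1}

```text
clock: 11.1
ee_pos: [0.4563, -0.006, 0.1566]
eef_rot: [0.001, 0.689, 0.725, 0.0]
force: [0.2, 0.3, 0.5]
width: 0.085
grasp_force: 0.0
```

```bash
cat >> h.py <<'E'
def rel(col,name,ztop,amin=1500):
    "wrist picture: blob centres relative to the TCP, tool axes, units of .03"
    s,M=tcp(); m=r.camera_model("wrist"); im=r.capture("wrist"); cv2.imwrite(f"pics/{name}.png",im[:,:,::-1])
    for b in blobs(im,col,amin):
        p=np.r_[cast(m,b[0],b[1],ztop),ztop]; print(name,col,np.round(b[:3]),"world",p.round(4),"tool units",(M.T@(p-s["ee_pos"])/.03).round(3))
E
python3 - <<'E'
from h import *
rel("red","w4",.016)
m=r.camera_model("top"); im=r.capture("top"); cv2.imwrite("pics/top4.png",im[:,:,::-1])
for b in blobs(im,"red",200): print(np.round(b[:3],1),cast(m,b[0],b[1],.028).round(4))
E
```

```text
t 11.1 pos [ 0.4563 -0.006   0.1566] x [-0.05   0.999 -0.   ] y [0.999 0.05  0.001] z [ 0.001 -0.    -1.   ] F [0.2 0.3 0.5] w 0.085 g 0.0
w4 red [ 597.  252. 4335.] world [ 0.6503 -0.008   0.016 ] tool units [-0.388  6.45   4.697]
w4 red [ 315.  235. 4240.] world [ 0.4534 -0.0054  0.016 ] tool units [ 0.027 -0.104  4.688]
[323.1 168.4 482. ] [ 0.6437 -0.0041]
[ 92.3  32.6 675.5] [0.9359 0.4659]
```

>>> jog_arm:
  commands:
    - {"delta_pos": [0.03, -0.06, 0.8], "angular": [0, 0, 0], "grip": -1}
    - {"delta_pos": [0, 0, 0.95], "angular": [0, 0, 0], "grip": -1}
    - {"delta_pos": [0, 0, 0.95], "angular": [0, 0, 0], "grip": -1}
    - {"delta_pos": [0, 0, 0.8], "angular": [0, 0, 0], "grip": -1}
    - {"delta_pos": [0, 0, 0.5], "angular": [0, 0, 0], "grip": -1}

```text
clock: 11.7
ee_pos: [0.4531, -0.0053, 0.0345]
eef_rot: [-0.001, 0.689, 0.725, -0.001]
force: [-0.6, 1.0, 0.3]
width: 0.0855
grasp_force: 0.0
```

>>> jog_arm:
  commands:
    - {"delta_pos": [0, 0, 0.4], "angular": [0, 0, 0], "grip": -1}
    - {"delta_pos": [0, 0, 0], "angular": [0, 0, 0], "grip": -1}
    - {"delta_pos": [0, 0, 0], "angular": [0, 0, 0], "grip": 1}
    - {"delta_pos": [0, 0, 0], "angular": [0, 0, 0], "grip": 1}
    - {"delta_pos": [0, 0, 0], "angular": [0, 0, 0], "grip": 1}
  squeeze: 35

```text
clock: 12.2
ee_pos: [0.454, -0.0053, 0.0255]
eef_rot: [0.001, 0.689, 0.725, 0.001]
force: [0.0, 0.2, 3.5]
width: 0.0582
grasp_force: 37.0
```

>>> jog_arm:
  commands:
    - {"delta_pos": [0, 0, 0], "angular": [0, 0, 0], "grip": 1}
    - {"delta_pos": [0, 0, 0], "angular": [0, 0, 0], "grip": 1}
    - {"delta_pos": [0, 0, 0], "angular": [0, 0, 0], "grip": 1}

```text
clock: 12.5
ee_pos: [0.454, -0.0053, 0.0255]
eef_rot: [0.001, 0.689, 0.725, 0.001]
force: [-1.5, -0.7, 6.1]
width: 0.0582
grasp_force: 37.3
```

>>> jog_arm:
  commands:
    - {"delta_pos": [0, 0, -0.4], "angular": [0, 0, 0], "grip": 1}
    - {"delta_pos": [0, 0, -0.9], "angular": [0, 0, 0], "grip": 1}
    - {"delta_pos": [0, 0, -0.9], "angular": [0, 0, 0], "grip": 1}
    - {"delta_pos": [0, 0, -0.9], "angular": [0, 0, 0], "grip": 1}
    - {"delta_pos": [0, 0, -0.9], "angular": [0, 0, 0], "grip": 1}

```text
clock: 13.0
ee_pos: [0.453, -0.0052, 0.1463]
eef_rot: [0.0, 0.689, 0.725, 0.0]
force: [0.6, -0.3, -1.0]
width: 0.0586
grasp_force: 37.7
```

>>> jog_arm:
  commands:
    - {"delta_pos": [-0.2, 0.6, 0], "angular": [0, 0, 0], "grip": 1}
    - {"delta_pos": [0, 0.95, 0], "angular": [0, 0, 0], "grip": 1}
    - {"delta_pos": [0, 0.95, 0], "angular": [0, 0, 0], "grip": 1}
    - {"delta_pos": [0, 0.95, 0], "angular": [0, 0, 0], "grip": 1}
    - {"delta_pos": [0, 0.95, 0], "angular": [0, 0, 0], "grip": 1}

```text
clock: 13.5
ee_pos: [0.5863, -0.0044, 0.1454]
eef_rot: [0.0, 0.689, 0.725, 0.0]
force: [-0.2, 0.1, -1.0]
width: 0.0584
grasp_force: 37.8
```

>>> jog_arm:
  commands:
    - {"delta_pos": [0, 0.95, 0], "angular": [0, 0, 0], "grip": 1}
    - {"delta_pos": [0, 0.94, 0], "angular": [0, 0, 0], "grip": 1}
    - {"delta_pos": [0, 0, 0], "angular": [0, 0, 0], "grip": 1}
    - {"delta_pos": [0, 0, 0.5], "angular": [0, 0, 0], "grip": 1}
    - {"delta_pos": [0, 0, 0.5], "angular": [0, 0, 0], "grip": 1}

```text
clock: 14.0
ee_pos: [0.6408, -0.0018, 0.1137]
eef_rot: [-0.0, 0.689, 0.725, -0.0]
force: [-0.7, 0.6, 0.2]
width: 0.0581
grasp_force: 37.9
```

>>> jog_arm:
  commands:
    - {"delta_pos": [0, 0, 0], "angular": [0, 0, 0], "grip": 1}
    - {"delta_pos": [0, 0, 0], "angular": [0, 0, 0], "grip": 1}
    - {"delta_pos": [0, 0, 0], "angular": [0, 0, 0], "grip": 1}

```text
clock: 14.3
ee_pos: [0.6418, -0.0019, 0.1147]
eef_rot: [0.0, 0.689, 0.724, 0.0]
force: [-0.4, 0.3, -0.2]
width: 0.0583
grasp_force: 37.9
```

Run:
```python
from h import *
s,M=tcp();rel("red","w5",s["ee_pos"][2]-.0095,5000)
im=cv2.imread("pics/w5.png"); cv2.imwrite("pics/t5.png",cv2.resize(im[170:300,220:430],None,fx=3.6,fy=3.6,interpolation=cv2.INTER_CUBIC))
```

```text
t 14.3 pos [ 0.6418 -0.0019  0.1147] x [-0.05   0.999  0.   ] y [0.999 0.05  0.   ] z [ 0.  0. -1.] F [-0.4  0.3 -0.2] w 0.0583 g 37.9
t 14.3 pos [ 0.6418 -0.0019  0.1147] x [-0.05   0.999  0.   ] y [0.999 0.05  0.   ] z [ 0.  0. -1.] F [-0.4  0.3 -0.2] w 0.0583 g 37.9
w5 red [  318.   334. 14032.] world [ 0.6407 -0.001   0.1052] tool units [ 0.032 -0.037  0.317]
```

View pics/t5.png

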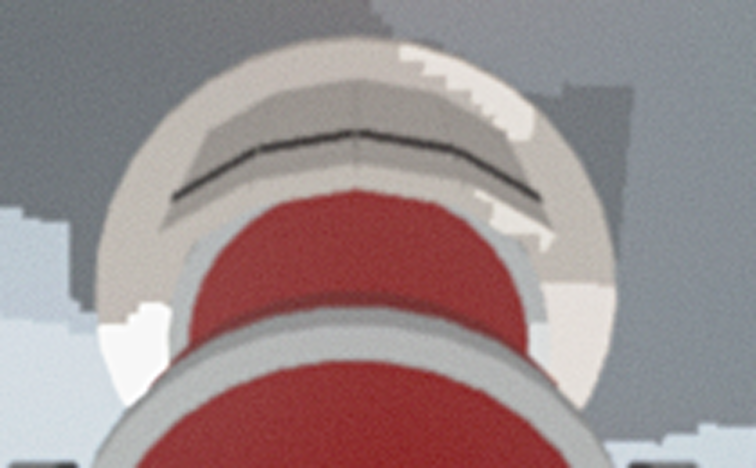

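The first dish lies inside the tower and the second is in line above it (wall middle at column 318.6, dish at 318). Checking the along-y alignment.

Run:
```python
from h import *
m=r.camera_model("wrist"); s,M=tcp()
T=lambda u,v,z:(M.T@(np.r_[cast(m,u,v,z),z]-s["ee_pos"])).round(4)
f=lambda x,y:(220+(x+.5)/3.6-.5,170+(y+.5)/3.6-.5)
print(T(*f(355,163),.072)-[.0365,0,0],T(*f(355,132),.056)-[.0365,0,0],T(*f(357,38),.012)-[.043,0,0])
```

```text
t 14.35 pos [ 0.6421 -0.0019  0.1149] x [-0.05   0.999  0.   ] y [0.999 0.05  0.001] z [ 0.001  0.    -1.   ] F [0.5 0.5 0.1] w 0.0584 g 37.9
[ 0.0011 -0.0008  0.0429] [ 0.0015 -0.0007  0.0589] [ 0.0008 -0.0003  0.1029]
```

>>> jog_arm:
  commands:
    - {"delta_pos": [0, 0, 0.4], "angular": [0, 0, 0], "grip": 1}
    - {"delta_pos": [0, 0, 0.5], "angular": [0, 0, 0], "grip": 1}
    - {"delta_pos": [0, 0, 0.5], "angular": [0, 0, 0], "grip": 1}
    - {"delta_pos": [0, 0, 0.3], "angular": [0, 0, 0], "grip": 1}
    - {"delta_pos": [0, 0, 0.15], "angular": [0, 0, 0], "grip": 1}

```text
clock: 14.85
ee_pos: [0.641, -0.0018, 0.0569]
eef_rot: [-0.001, 0.689, 0.725, -0.001]
force: [-0.7, -0.3, -0.0]
width: 0.0582
grasp_force: 37.9
```

>>> jog_arm:
  commands:
    - {"delta_pos": [0, 0, 0.03], "angular": [0, 0, 0], "grip": 1}
    - {"delta_pos": [0, 0, 0.03], "angular": [0, 0, 0], "grip": 1}
    - {"delta_pos": [0, 0, 0.03], "angular": [0, 0, 0], "grip": 1}
    - {"delta_pos": [0, 0, 0], "angular": [0, 0, 0], "grip": 1}
    - {"delta_pos": [0, 0, 0], "angular": [0, 0, 0], "grip": 1}

```text
clock: 15.35
ee_pos: [0.6422, -0.0017, 0.0566]
eef_rot: [0.0, 0.689, 0.725, 0.0]
force: [-0.0, 0.2, -0.7]
width: 0.0585
grasp_force: 37.9
```

>>> jog_arm:
  commands:
    - {"delta_pos": [0, 0, 0.03], "angular": [0, 0, 0], "grip": 1}
    - {"delta_pos": [0, 0, 0.03], "angular": [0, 0, 0], "grip": 1}
    - {"delta_pos": [0, 0, 0.02], "angular": [0, 0, 0], "grip": 1}
    - {"delta_pos": [0, 0, 0], "angular": [0, 0, 0], "grip": 1}
    - {"delta_pos": [0, 0, 0], "angular": [0, 0, 0], "grip": 1}

```text
clock: 15.85
ee_pos: [0.6419, -0.0018, 0.0537]
eef_rot: [-0.0, 0.689, 0.725, -0.0]
force: [-0.3, 0.7, -0.9]
width: 0.0587
grasp_force: 38.0
```

>>> jog_arm:
  commands:
    - {"delta_pos": [0, 0, 0.02], "angular": [0, 0, 0], "grip": 1}
    - {"delta_pos": [0, 0, 0], "angular": [0, 0, 0], "grip": 1}
    - {"delta_pos": [0, 0, 0], "angular": [0, 0, 0], "grip": 1}

```text
clock: 16.15
ee_pos: [0.642, -0.0018, 0.0536]
eef_rot: [-0.0, 0.689, 0.725, 0.0]
force: [-1.2, -0.2, 4.4]
width: 0.058
grasp_force: 38.3
```

>>> jog_arm:
  commands:
    - {"delta_pos": [0, 0, 0], "angular": [0, 0, 0], "grip": -0.6}
    - {"delta_pos": [0, 0, 0], "angular": [0, 0, 0], "grip": -1}
    - {"delta_pos": [0, 0, 0], "angular": [0, 0, 0], "grip": -1}
    - {"delta_pos": [0, 0, 0], "angular": [0, 0, 0], "grip": -1}
    - {"delta_pos": [0, 0, -0.2], "angular": [0, 0, 0], "grip": -1}

```text
clock: 16.65
ee_pos: [0.6413, -0.0017, 0.0585]
eef_rot: [-0.001, 0.689, 0.725, -0.001]
force: [0.4, -0.5, -0.6]
width: 0.0855
grasp_force: 0.0
```

>>> jog_arm:
  commands:
    - {"delta_pos": [0, 0, -0.6], "angular": [0, 0, 0], "grip": -1}
    - {"delta_pos": [0, 0, -0.9], "angular": [0, 0, 0], "grip": -1}
    - {"delta_pos": [0, 0, -0.9], "angular": [0, 0, 0], "grip": -1}
    - {"delta_pos": [0, 0, -0.7], "angular": [0, 0, 0], "grip": -1}
    - {"delta_pos": [-0.67, -0.5, 0], "angular": [0, 0, 0], "grip": -1}

```text
clock: 17.15
ee_pos: [0.6317, -0.0192, 0.156]
eef_rot: [0.002, 0.687, 0.727, 0.004]
force: [0.2, -0.4, -0.2]
width: 0.0851
grasp_force: 0.0
```

>>> jog_arm:
  commands:
    - {"delta_pos": [-0.95, -0.8, 0], "angular": [0, 0, 0], "grip": -1}
    - {"delta_pos": [-0.95, -0.8, 0], "angular": [0, 0, 0], "grip": -1}
    - {"delta_pos": [-0.95, -0.8, 0], "angular": [0, 0, 0], "grip": -1}
    - {"delta_pos": [-0.95, -0.8, 0], "angular": [0, 0, 0], "grip": -1}
    - {"delta_pos": [-0.95, -0.8, 0], "angular": [0, 0, 0], "grip": -1}

```text
clock: 17.65
ee_pos: [0.5144, -0.1721, 0.1528]
eef_rot: [0.0, 0.689, 0.725, 0.0]
force: [0.7, -0.7, 0.2]
width: 0.0855
grasp_force: 0.0
```

>>> jog_arm:
  commands:
    - {"delta_pos": [-0.95, -0.8, 0], "angular": [0, 0, 0], "grip": -1}
    - {"delta_pos": [-0.7, -0.7, 0], "angular": [0, 0, 0], "grip": -1}
    - {"delta_pos": [0, 0, 0], "angular": [0, 0, 0], "grip": -1}
    - {"delta_pos": [0, 0, 0], "angular": [0, 0, 0], "grip": -1}
    - {"delta_pos": [0, 0, 0], "angular": [0, 0, 0], "grip": -1}

```text
clock: 18.15
ee_pos: [0.4738, -0.2216, 0.1524]
eef_rot: [0.0, 0.689, 0.725, 0.0]
force: [0.4, 0.7, 1.0]
width: 0.0853
grasp_force: 0.0
```

Run:
```python
from h import *
rel("white","w6",.012,1500)
```

```text
t 18.15 pos [ 0.4738 -0.2216  0.1524] x [-0.052  0.999  0.   ] y [0.999 0.052 0.001] z [ 0.001  0.    -1.   ] F [0.4 0.7 1. ] w 0.0853 g 0.0
w6 white [ 377.  392. 4040.] world [ 0.5256 -0.3453  0.012 ] tool units [-4.208  1.507  4.679]
w6 white [ 316.  238. 5628.] world [ 0.4721 -0.2223  0.012 ] tool units [-0.023 -0.063  4.679]
w6 white [  123.    79. 11238.] world [ 0.3489 -0.1276  0.012 ] tool units [ 3.345 -3.998  4.677]
w6 white [  554.    93. 23412.] world [ 0.6147 -0.122   0.012 ] tool units [3.07  4.858 4.685]
w6 white [ 264.   41. 3452.] world [ 0.4347 -0.1016  0.012 ] tool units [ 4.06  -1.099  4.68 ]
```

View pics/w6.png

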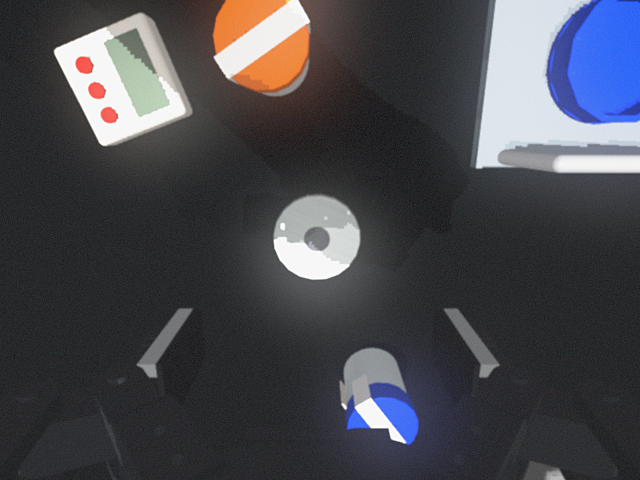

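The cover's centre is at (317,237), between the fingers. The sealed blue jar at (385,410) is clear. Gripping the cover.

>>> jog_arm:
  commands:
    - {"delta_pos": [-0.02, -0.03, 0.8], "angular": [0, 0, 0], "grip": -1}
    - {"delta_pos": [0, 0, 0.9], "angular": [0, 0, 0], "grip": -1}
    - {"delta_pos": [0, 0, 0.9], "angular": [0, 0, 0], "grip": -1}
    - {"delta_pos": [0, 0, 0.8], "angular": [0, 0, 0], "grip": -1}
    - {"delta_pos": [0, 0, 0.5], "angular": [0, 0, 0], "grip": -1}

```text
clock: 18.7
ee_pos: [0.4721, -0.2216, 0.0332]
eef_rot: [-0.001, 0.688, 0.725, -0.0]
force: [0.2, 0.8, 0.0]
width: 0.0854
grasp_force: 0.0
```

>>> jog_arm:
  commands:
    - {"delta_pos": [0, 0, 0.36], "angular": [0, 0, 0], "grip": -1}
    - {"delta_pos": [0, 0, 0], "angular": [0, 0, 0], "grip": -1}
    - {"delta_pos": [0, 0, 0], "angular": [0, 0, 0], "grip": 1}
    - {"delta_pos": [0, 0, 0], "angular": [0, 0, 0], "grip": 1}
    - {"delta_pos": [0, 0, 0], "angular": [0, 0, 0], "grip": 1}
  squeeze: 45

```text
clock: 19.2
ee_pos: [0.4728, -0.2234, 0.0258]
eef_rot: [0.001, 0.689, 0.725, 0.001]
force: [-0.3, 0.6, 4.6]
width: 0.0574
grasp_force: 46.9
```

>>> jog_arm:
  commands:
    - {"delta_pos": [0, 0, 0], "angular": [0, 0, 0], "grip": 1}
    - {"delta_pos": [0, 0, 0], "angular": [0, 0, 0], "grip": 1}
    - {"delta_pos": [0, 0, 0], "angular": [0, 0, 0], "grip": 1}

```text
clock: 19.5
ee_pos: [0.4728, -0.2234, 0.0258]
eef_rot: [0.001, 0.689, 0.725, 0.001]
force: [-0.3, 0.8, 6.7]
width: 0.0579
grasp_force: 47.1
```

>>> jog_arm:
  commands:
    - {"delta_pos": [0, 0, -0.4], "angular": [0, 0, 0], "grip": 1}
    - {"delta_pos": [0, 0, -0.9], "angular": [0, 0, 0], "grip": 1}
    - {"delta_pos": [0, 0, -0.9], "angular": [0, 0, 0], "grip": 1}
    - {"delta_pos": [0, 0, -0.9], "angular": [0, 0, 0], "grip": 1}
    - {"delta_pos": [0, 0, -0.9], "angular": [0, 0, 0], "grip": 1}

```text
clock: 20.0
ee_pos: [0.4717, -0.2233, 0.1463]
eef_rot: [0.0, 0.689, 0.724, 0.0]
force: [0.7, 0.9, -0.8]
width: 0.0576
grasp_force: 48.4
```

>>> jog_arm:
  commands:
    - {"delta_pos": [0.6, 0.5, 0], "angular": [0, 0, 0], "grip": 1}
    - {"delta_pos": [0.9, 0.8, 0], "angular": [0, 0, 0], "grip": 1}
    - {"delta_pos": [0.9, 0.8, 0], "angular": [0, 0, 0], "grip": 1}
    - {"delta_pos": [0.9, 0.8, 0], "angular": [0, 0, 0], "grip": 1}
    - {"delta_pos": [0.9, 0.8, 0], "angular": [0, 0, 0], "grip": 1}

```text
clock: 20.5
ee_pos: [0.5772, -0.0907, 0.1455]
eef_rot: [0.0, 0.689, 0.724, 0.0]
force: [-0.2, -0.2, -1.2]
width: 0.0576
grasp_force: 48.5
```

>>> jog_arm:
  commands:
    - {"delta_pos": [0.9, 0.8, 0], "angular": [0, 0, 0], "grip": 1}
    - {"delta_pos": [0.9, 0.8, 0], "angular": [0, 0, 0], "grip": 1}
    - {"delta_pos": [0.7, 0.5, 0], "angular": [0, 0, 0], "grip": 1}
    - {"delta_pos": [0.4, 0.2, 0], "angular": [0, 0, 0], "grip": 1}
    - {"delta_pos": [0, 0, 0], "angular": [0, 0, 0], "grip": 1}

```text
clock: 21.0
ee_pos: [0.6412, 0.0008, 0.1446]
eef_rot: [-0.0, 0.688, 0.726, 0.0]
force: [0.2, -0.5, -0.7]
width: 0.0576
grasp_force: 48.5
```

>>> jog_arm:
  commands:
    - {"delta_pos": [0, 0, 0.4], "angular": [0, 0, 0], "grip": 1}
    - {"delta_pos": [0, 0, 0.4], "angular": [0, 0, 0], "grip": 1}
    - {"delta_pos": [0, 0, 0], "angular": [0, 0, 0], "grip": 1}
    - {"delta_pos": [0, 0, 0], "angular": [0, 0, 0], "grip": 1}
    - {"delta_pos": [0, 0, 0], "angular": [0, 0, 0], "grip": 1}

```text
clock: 21.5
ee_pos: [0.6411, -0.0022, 0.1205]
eef_rot: [0.0, 0.69, 0.724, 0.0]
force: [0.5, -0.2, -0.2]
width: 0.0579
grasp_force: 48.5
```

Run:
```python
from h import *
s,M=tcp();rel("white","w7",s["ee_pos"][2]-.0138,5000)
im=cv2.imread("pics/w7.png"); cv2.imwrite("pics/t7.png",cv2.resize(im[180:405,210:440],None,fx=2.6,fy=2.6,interpolation=cv2.INTER_CUBIC))
```

```text
t 21.5 pos [ 0.6411 -0.0022  0.1205] x [-0.049  0.999 -0.   ] y [0.999 0.049 0.   ] z [ 0. -0. -1.] F [ 0.5 -0.2 -0.2] w 0.0579 g 48.5
t 21.5 pos [ 0.6411 -0.0022  0.1205] x [-0.049  0.999 -0.   ] y [0.999 0.049 0.   ] z [ 0. -0. -1.] F [ 0.5 -0.2 -0.2] w 0.0579 g 48.5
w7 white [  318.   356. 27982.] world [ 0.6405 -0.0134  0.1067] tool units [-0.369 -0.038  0.46 ]
w7 white [  344.   176. 55943.] world [0.646  0.0556 0.1067] tool units [1.918 0.26  0.46 ]
w7 white [ 226.   38. 6012.] world [0.6074 0.0955 0.1067] tool units [ 3.309 -0.96   0.46 ]
```

View pics/t7.png

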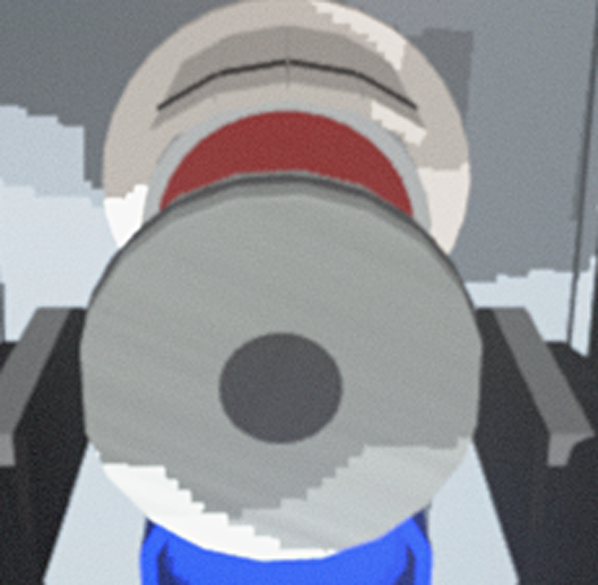

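The cover is held, its dot at crop (281,387). The red dish below is level in the tower, and the wall middle is at crop column 289.

Run:
```python
from h import *
m=r.camera_model("wrist"); s,M=tcp()
T=lambda u,v,z:(M.T@(np.r_[cast(m,u,v,z),z]-s["ee_pos"])).round(4)
f=lambda x,y:(210+(x+.5)/2.6-.5,180+(y+.5)/2.6-.5)
print("cover",T(*f(281,387),s["ee_pos"][2]-.0138),"tower",T(*f(289,87),.072)-[.0365,0,0],T(*f(289,62),.056)-[.0365,0,0],T(*f(287,0),.012)-[.043,0,0])
```

```text
t 21.55 pos [ 0.6412 -0.002   0.1207] x [-0.049  0.999 -0.   ] y [0.999 0.049 0.001] z [ 0.001 -0.    -1.   ] F [ 0.4 -0.2 -1. ] w 0.0578 g 48.5
cover [ 0.0006 -0.001   0.0138] tower [0.0006 0.0004 0.0487] [0.0016 0.0005 0.0647] [0.0003 0.0004 0.1087]
```

>>> jog_arm:
  commands:
    - {"delta_pos": [0, 0.04, 0.3], "angular": [0, 0, 0], "grip": 1}
    - {"delta_pos": [0, 0, 0.4], "angular": [0, 0, 0], "grip": 1}
    - {"delta_pos": [0, 0, 0.4], "angular": [0, 0, 0], "grip": 1}
    - {"delta_pos": [0, 0, 0.3], "angular": [0, 0, 0], "grip": 1}
    - {"delta_pos": [0, 0, 0.12], "angular": [0, 0, 0], "grip": 1}

```text
clock: 22.05
ee_pos: [0.6412, -0.0014, 0.0728]
eef_rot: [-0.001, 0.689, 0.725, -0.001]
force: [-0.6, 0.9, -0.7]
width: 0.0576
grasp_force: 48.5
```

>>> jog_arm:
  commands:
    - {"delta_pos": [0, 0, 0.03], "angular": [0, 0, 0], "grip": 1}
    - {"delta_pos": [0, 0, 0.03], "angular": [0, 0, 0], "grip": 1}
    - {"delta_pos": [0, 0, 0], "angular": [0, 0, 0], "grip": 1}
    - {"delta_pos": [0, 0, 0], "angular": [0, 0, 0], "grip": 1}
    - {"delta_pos": [0, 0, 0], "angular": [0, 0, 0], "grip": 1}

```text
clock: 22.55
ee_pos: [0.6424, -0.0014, 0.0733]
eef_rot: [0.0, 0.689, 0.725, 0.0]
force: [-0.6, 0.2, -1.5]
width: 0.0573
grasp_force: 48.5
```

>>> jog_arm:
  commands:
    - {"delta_pos": [0, 0, 0.03], "angular": [0, 0, 0], "grip": 1}
    - {"delta_pos": [0, 0, 0.03], "angular": [0, 0, 0], "grip": 1}
    - {"delta_pos": [0, 0, 0.03], "angular": [0, 0, 0], "grip": 1}
    - {"delta_pos": [0, 0, 0], "angular": [0, 0, 0], "grip": 1}
    - {"delta_pos": [0, 0, 0], "angular": [0, 0, 0], "grip": 1}

```text
clock: 23.05
ee_pos: [0.6422, -0.0014, 0.0702]
eef_rot: [-0.0, 0.689, 0.725, -0.0]
force: [-0.3, 0.8, -1.2]
width: 0.0575
grasp_force: 48.5
```

>>> jog_arm:
  commands:
    - {"delta_pos": [0, 0, 0.02], "angular": [0, 0, 0], "grip": 1}
    - {"delta_pos": [0, 0, 0.02], "angular": [0, 0, 0], "grip": 1}
    - {"delta_pos": [0, 0, 0], "angular": [0, 0, 0], "grip": 1}
    - {"delta_pos": [0, 0, 0], "angular": [0, 0, 0], "grip": 1}

```text
clock: 23.45
ee_pos: [0.6423, -0.0015, 0.0698]
eef_rot: [-0.0, 0.689, 0.725, 0.0]
force: [-2.0, 0.6, 5.6]
width: 0.0573
grasp_force: 49.1
```

>>> jog_arm:
  commands:
    - {"delta_pos": [0, 0, 0], "angular": [0, 0, 0], "grip": -0.6}
    - {"delta_pos": [0, 0, 0], "angular": [0, 0, 0], "grip": -1}
    - {"delta_pos": [0, 0, 0], "angular": [0, 0, 0], "grip": -1}
    - {"delta_pos": [0, 0, 0], "angular": [0, 0, 0], "grip": -1}
    - {"delta_pos": [0, 0, -0.2], "angular": [0, 0, 0], "grip": -1}

```text
clock: 23.95
ee_pos: [0.6416, -0.0014, 0.0744]
eef_rot: [-0.001, 0.689, 0.725, -0.001]
force: [0.3, 0.1, -0.3]
width: 0.0852
grasp_force: 0.0
```

>>> jog_arm:
  commands:
    - {"delta_pos": [0, 0, -0.6], "angular": [0, 0, 0], "grip": -1}
    - {"delta_pos": [0, 0, -0.9], "angular": [0, 0, 0], "grip": -1}
    - {"delta_pos": [0, 0, -0.9], "angular": [0, 0, 0], "grip": -1}
    - {"delta_pos": [0, 0, -0.6], "angular": [0, 0, 0], "grip": -1}
    - {"delta_pos": [-0.3, -0.7, 0], "angular": [0, 0, 0], "grip": -1}

```text
clock: 24.45
ee_pos: [0.6256, -0.0099, 0.1687]
eef_rot: [0.003, 0.688, 0.726, 0.003]
force: [-0.4, 0.4, 1.0]
width: 0.0857
grasp_force: 0.0
```

>>> jog_arm:
  commands:
    - {"delta_pos": [-0.45, -0.95, 0], "angular": [0, 0, 0], "grip": -1}
    - {"delta_pos": [-0.45, -0.95, 0], "angular": [0, 0, 0], "grip": -1}
    - {"delta_pos": [-0.45, -0.95, 0], "angular": [0, 0, 0], "grip": -1}
    - {"delta_pos": [-0.45, -0.95, 0], "angular": [0, 0, 0], "grip": -1}
    - {"delta_pos": [-0.45, -0.95, 0], "angular": [0, 0, 0], "grip": -1}

```text
clock: 24.95
ee_pos: [0.4817, -0.0867, 0.1655]
eef_rot: [0.0, 0.689, 0.725, 0.0]
force: [0.7, 0.0, 0.1]
width: 0.0855
grasp_force: 0.0
```

>>> jog_arm:
  commands:
    - {"delta_pos": [-0.45, -0.9, 0], "angular": [0, 0, 0], "grip": -1}
    - {"delta_pos": [-0.28, -0.55, 0], "angular": [0, 0, 0], "grip": -1}
    - {"delta_pos": [0, 0, 0], "angular": [0, 0, 0], "grip": -1}
    - {"delta_pos": [0, 0, 0], "angular": [0, 0, 0], "grip": -1}
    - {"delta_pos": [0, 0, 0], "angular": [0, 0, 0], "grip": -1}

```text
clock: 25.45
ee_pos: [0.442, -0.1094, 0.1653]
eef_rot: [0.001, 0.689, 0.725, 0.0]
force: [0.2, 0.0, 0.2]
width: 0.0858
grasp_force: 0.0
```

Run:
```python
from h import *
rel("orange","w8",.055,800);
im=cv2.imread("pics/w8.png"); m=r.camera_model("wrist"); s,M=tcp()
# strip centre on the lid top
for b in blobs(im[:,:,::-1].copy(),"white",500):
    p=np.r_[cast(m,b[0],b[1],.06),.06]; print("strip",np.round(b[:3]),p.round(4),(M.T@(p-s["ee_pos"])/.03).round(3))
t=r.camera_model("top"); print("top est",cast(t,382.2,271.5,.06),"blue jar",cast(t,505.9,225.8,.06))
c=r.capture("side"); cv2.imwrite("pics/side8.png",c[:,:,::-1])
cv2.imwrite("pics/m8.png",np.hstack([cv2.resize(im,None,fx=.6,fy=.6),cv2.resize(c[180:320,160:325,::-1],(339,288),interpolation=cv2.INTER_CUBIC)]))
```

```text
t 25.45 pos [ 0.442  -0.1094  0.1653] x [-0.052  0.999 -0.   ] y [0.999 0.052 0.001] z [ 0.001 -0.    -1.   ] F [0.2 0.  0.2] w 0.0858 g 0.0
w8 orange [ 327.  270. 1356.] world [ 0.4476 -0.1222  0.055 ] tool units [-0.436  0.159  3.678]
w8 orange [ 304.  231. 1736.] world [ 0.4325 -0.098   0.055 ] tool units [ 0.398 -0.302  3.677]
t 25.5 pos [ 0.4419 -0.1094  0.1652] x [-0.052  0.999 -0.   ] y [0.999 0.052 0.001] z [ 0.001 -0.    -1.   ] F [ 0.1 -0.2 -0.9] w 0.085 g 0.0
strip [ 580.  306. 1008.] [ 0.6069 -0.1366  0.06  ] [-1.189  5.443  3.512]
strip [ 190.  250. 7100.] [ 0.3646 -0.1116  0.06  ] [ 0.06  -2.581  3.505]
strip [ 310.  237. 4048.] [ 0.4359 -0.0995  0.06  ] [ 0.339 -0.185  3.507]
strip [ 139.   94. 2496.] [ 0.3413 -0.0252  0.06  ] [ 2.979 -3.205  3.503]
strip [  573.   177. 44660.] [ 0.5831 -0.0568  0.06  ] [1.508 4.789 3.511]
top est [ 0.4401105  -0.10935504] blue jar [ 0.52202886 -0.33535421]
```

View pics/m8.png

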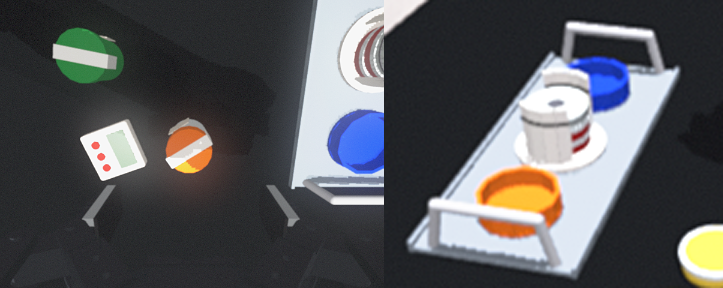

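The side crop shows the cover level with the black line, over the red dishes in the slot. In the wrist view the orange strip lid is at (188,150) reduced, apart from the green look-alike at (85,55). Gripping the orange jar by its lid.

>>> jog_arm:
  commands:
    - {"delta_pos": [-0.02, -0.05, 0.8], "angular": [0, 0, 0], "grip": -1}
    - {"delta_pos": [0, 0, 0.8], "angular": [0, 0, 0], "grip": -1}
    - {"delta_pos": [0, 0, 0.8], "angular": [0, 0, 0], "grip": -1}
    - {"delta_pos": [0, 0, 0.7], "angular": [0, 0, 0], "grip": -1}
    - {"delta_pos": [0, 0, 0.47], "angular": [0, 0, 0], "grip": -1}

```text
clock: 26.05
ee_pos: [0.4391, -0.1102, 0.0563]
eef_rot: [-0.001, 0.689, 0.725, -0.001]
force: [0.3, -0.5, -0.2]
width: 0.0852
grasp_force: 0.0
```

>>> jog_arm:
  commands:
    - {"delta_pos": [0, 0, 0], "angular": [0, 0, 0], "grip": -1}
    - {"delta_pos": [0, 0, 0], "angular": [0, 0, 0], "grip": -0.2}
    - {"delta_pos": [0, 0, 0], "angular": [0, 0, 0], "grip": 1}
    - {"delta_pos": [0, 0, 0], "angular": [0, 0, 0], "grip": 1}
    - {"delta_pos": [0, 0, 0], "angular": [0, 0, 0], "grip": 1}
  squeeze: 40

```text
clock: 26.55
ee_pos: [0.4398, -0.1108, 0.0589]
eef_rot: [0.001, 0.689, 0.725, 0.001]
force: [-0.9, 0.1, 6.1]
width: 0.0454
grasp_force: 40.2
```

>>> jog_arm:
  commands:
    - {"delta_pos": [0, 0, 0], "angular": [0, 0, 0], "grip": 1}
    - {"delta_pos": [0, 0, 0], "angular": [0, 0, 0], "grip": 1}
    - {"delta_pos": [0, 0, 0], "angular": [0, 0, 0], "grip": 1}

```text
clock: 26.85
ee_pos: [0.4398, -0.1108, 0.0589]
eef_rot: [0.001, 0.689, 0.725, 0.001]
force: [-0.7, -0.5, 5.9]
width: 0.0455
grasp_force: 40.2
```

>>> jog_arm:
  commands:
    - {"delta_pos": [0, 0, -0.3], "angular": [0, 0, 0], "grip": 1}
    - {"delta_pos": [0, 0, -0.8], "angular": [0, 0, 0], "grip": 1}
    - {"delta_pos": [0, 0, -0.9], "angular": [0, 0, 0], "grip": 1}
    - {"delta_pos": [0, 0, -0.9], "angular": [0, 0, 0], "grip": 1}
    - {"delta_pos": [0, 0, -0.6], "angular": [0, 0, 0], "grip": 1}

```text
clock: 27.35
ee_pos: [0.4393, -0.111, 0.1651]
eef_rot: [0.001, 0.689, 0.724, 0.001]
force: [0.2, 0.1, -0.7]
width: 0.0457
grasp_force: 41.2
```

>>> jog_arm:
  commands:
    - {"delta_pos": [0.4, 0.45, 0], "angular": [0, 0, 0], "grip": 1}
    - {"delta_pos": [0.8, 0.8, 0], "angular": [0, 0, 0], "grip": 1}
    - {"delta_pos": [0.9, 0.95, 0], "angular": [0, 0, 0], "grip": 1}
    - {"delta_pos": [0.9, 0.95, 0], "angular": [0, 0, 0], "grip": 1}
    - {"delta_pos": [0.9, 0.95, 0], "angular": [0, 0, 0], "grip": 1}

```text
clock: 27.85
ee_pos: [0.5568, 0.0146, 0.1623]
eef_rot: [-0.0, 0.689, 0.725, -0.0]
force: [0.5, -1.6, -0.7]
width: 0.0457
grasp_force: 41.2
```

>>> jog_arm:
  commands:
    - {"delta_pos": [0.9, 0.95, 0], "angular": [0, 0, 0], "grip": 1}
    - {"delta_pos": [0.9, 0.95, 0], "angular": [0, 0, 0], "grip": 1}
    - {"delta_pos": [0.6, 0.6, 0], "angular": [0, 0, 0], "grip": 1}
    - {"delta_pos": [0.33, 0.28, 0], "angular": [0, 0, 0], "grip": 1}
    - {"delta_pos": [0, 0, 0], "angular": [0, 0, 0], "grip": 1}

```text
clock: 28.35
ee_pos: [0.6352, 0.1006, 0.1618]
eef_rot: [-0.001, 0.688, 0.726, -0.0]
force: [-0.1, 0.5, -0.5]
width: 0.0461
grasp_force: 41.2
```

>>> jog_arm:
  commands:
    - {"delta_pos": [0, 0, 0], "angular": [0, 0, 0], "grip": 1}
    - {"delta_pos": [0, 0, 0.5], "angular": [0, 0, 0], "grip": 1}
    - {"delta_pos": [0, 0, 0.5], "angular": [0, 0, 0], "grip": 1}
    - {"delta_pos": [0, 0, 0], "angular": [0, 0, 0], "grip": 1}
    - {"delta_pos": [0, 0, 0], "angular": [0, 0, 0], "grip": 1}

```text
clock: 28.85
ee_pos: [0.6344, 0.0976, 0.1321]
eef_rot: [-0.001, 0.69, 0.724, -0.001]
force: [1.1, 0.2, -0.9]
width: 0.0457
grasp_force: 41.2
```

Run:
```python
from h import *
go((.636,.0983,.0690))
c=r.capture("side"); w=r.capture("wrist")
cv2.imwrite("pics/m9.png",np.hstack([cv2.resize(w,None,fx=.6,fy=.6),cv2.resize(c[150:330,140:340],(320,288),interpolation=cv2.INTER_CUBIC)])[:,:,::-1])
```

```text
t 28.85 pos [0.6344 0.0976 0.1321] x [-0.049  0.999 -0.   ] y [ 0.999  0.049 -0.002] z [-0.002 -0.    -1.   ] F [ 1.1  0.2 -0.9] w 0.0457 g 41.2
to go (units of .03, tool xyz): [0.02 0.06 2.1 ]
```

View pics/m9.png

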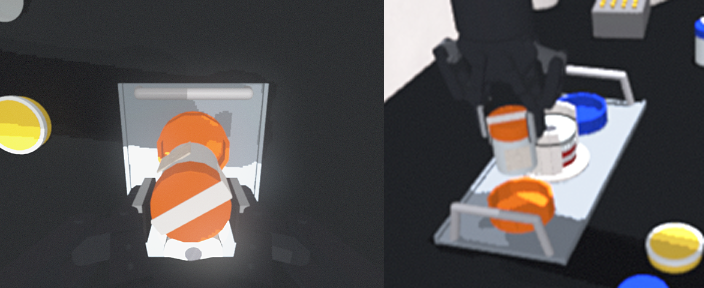

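The orange jar hangs upright over the orange well (side view (510,150), well at (522,203)). Lowering it.

>>> jog_arm:
  commands:
    - {"delta_pos": [0.02, 0.06, 0.4], "angular": [0, 0, 0], "grip": 1}
    - {"delta_pos": [0, 0, 0.5], "angular": [0, 0, 0], "grip": 1}
    - {"delta_pos": [0, 0, 0.5], "angular": [0, 0, 0], "grip": 1}
    - {"delta_pos": [0, 0, 0.35], "angular": [0, 0, 0], "grip": 1}
    - {"delta_pos": [0, 0, 0.15], "angular": [0, 0, 0], "grip": 1}

```text
clock: 29.45
ee_pos: [0.6358, 0.0988, 0.0737]
eef_rot: [-0.001, 0.689, 0.725, -0.001]
force: [-1.1, -0.6, -0.4]
width: 0.0456
grasp_force: 41.2
```

>>> jog_arm:
  commands:
    - {"delta_pos": [0, 0, 0.03], "angular": [0, 0, 0], "grip": 1}
    - {"delta_pos": [0, 0, 0.03], "angular": [0, 0, 0], "grip": 1}
    - {"delta_pos": [0, 0, 0], "angular": [0, 0, 0], "grip": 1}
    - {"delta_pos": [0, 0, 0], "angular": [0, 0, 0], "grip": 1}
    - {"delta_pos": [0, 0, 0], "angular": [0, 0, 0], "grip": 1}

```text
clock: 29.95
ee_pos: [0.6372, 0.099, 0.0747]
eef_rot: [0.0, 0.689, 0.725, 0.0]
force: [0.1, 0.1, -0.3]
width: 0.0458
grasp_force: 41.2
```

>>> jog_arm:
  commands:
    - {"delta_pos": [0, 0, 0.05], "angular": [0, 0, 0], "grip": 1}
    - {"delta_pos": [0, 0, 0.05], "angular": [0, 0, 0], "grip": 1}
    - {"delta_pos": [0, 0, 0.05], "angular": [0, 0, 0], "grip": 1}
    - {"delta_pos": [0, 0, 0], "angular": [0, 0, 0], "grip": 1}
    - {"delta_pos": [0, 0, 0], "angular": [0, 0, 0], "grip": 1}

```text
clock: 30.45
ee_pos: [0.6369, 0.0989, 0.0696]
eef_rot: [-0.0, 0.689, 0.725, -0.0]
force: [-0.5, 0.9, -0.4]
width: 0.0458
grasp_force: 41.2
```

>>> jog_arm:
  commands:
    - {"delta_pos": [0, 0, 0.03], "angular": [0, 0, 0], "grip": 1}
    - {"delta_pos": [0, 0, 0.03], "angular": [0, 0, 0], "grip": 1}
    - {"delta_pos": [0, 0, 0], "angular": [0, 0, 0], "grip": 1}
    - {"delta_pos": [0, 0, 0], "angular": [0, 0, 0], "grip": 1}

```text
clock: 30.85
ee_pos: [0.6372, 0.0989, 0.069]
eef_rot: [-0.0, 0.689, 0.725, 0.0]
force: [-1.6, 0.3, 5.9]
width: 0.046
grasp_force: 41.8
```

>>> jog_arm:
  commands:
    - {"delta_pos": [0, 0, 0], "angular": [0, 0, 0], "grip": -0.6}
    - {"delta_pos": [0, 0, 0], "angular": [0, 0, 0], "grip": -1}
    - {"delta_pos": [0, 0, 0], "angular": [0, 0, 0], "grip": -1}
    - {"delta_pos": [0, 0, 0], "angular": [0, 0, 0], "grip": -1}
    - {"delta_pos": [0, 0, -0.2], "angular": [0, 0, 0], "grip": -1}

```text
clock: 31.35
ee_pos: [0.6362, 0.0988, 0.0731]
eef_rot: [-0.001, 0.689, 0.725, -0.001]
force: [0.1, -1.6, 0.1]
width: 0.0854
grasp_force: 0.0
```

>>> jog_arm:
  commands:
    - {"delta_pos": [0, 0, -0.6], "angular": [0, 0, 0], "grip": -1}
    - {"delta_pos": [0, 0, -0.9], "angular": [0, 0, 0], "grip": -1}
    - {"delta_pos": [0, 0, -0.9], "angular": [0, 0, 0], "grip": -1}
    - {"delta_pos": [0, 0, -0.6], "angular": [0, 0, 0], "grip": -1}
    - {"delta_pos": [-0.6, -0.2, 0], "angular": [0, 0, 0], "grip": -1}

```text
clock: 31.85
ee_pos: [0.634, 0.0836, 0.1671]
eef_rot: [0.001, 0.687, 0.726, 0.003]
force: [-0.3, 0.7, 0.3]
width: 0.0853
grasp_force: 0.0
```

>>> jog_arm:
  commands:
    - {"delta_pos": [-0.95, -0.3, 0], "angular": [0, 0, 0], "grip": -1}
    - {"delta_pos": [-0.95, -0.3, 0], "angular": [0, 0, 0], "grip": -1}
    - {"delta_pos": [-0.95, -0.3, 0], "angular": [0, 0, 0], "grip": -1}
    - {"delta_pos": [-0.95, -0.3, 0], "angular": [0, 0, 0], "grip": -1}
    - {"delta_pos": [-0.95, -0.3, 0], "angular": [0, 0, 0], "grip": -1}

```text
clock: 32.35
ee_pos: [0.5923, -0.0664, 0.1631]
eef_rot: [-0.0, 0.69, 0.724, -0.001]
force: [0.8, -0.4, 0.3]
width: 0.0854
grasp_force: 0.0
```

>>> jog_arm:
  commands:
    - {"delta_pos": [-0.95, -0.3, 0], "angular": [0, 0, 0], "grip": -1}
    - {"delta_pos": [-0.95, -0.3, 0], "angular": [0, 0, 0], "grip": -1}
    - {"delta_pos": [-0.95, -0.3, 0], "angular": [0, 0, 0], "grip": -1}
    - {"delta_pos": [-0.95, -0.3, 0], "angular": [0, 0, 0], "grip": -1}
    - {"delta_pos": [-0.95, -0.3, 0], "angular": [0, 0, 0], "grip": -1}

```text
clock: 32.85
ee_pos: [0.5542, -0.2106, 0.1631]
eef_rot: [-0.001, 0.69, 0.724, -0.001]
force: [0.1, -0.3, -0.4]
width: 0.0853
grasp_force: 0.0
```

>>> jog_arm:
  commands:
    - {"delta_pos": [-0.95, -0.3, 0], "angular": [0, 0, 0], "grip": -1}
    - {"delta_pos": [-0.95, -0.3, 0], "angular": [0, 0, 0], "grip": -1}
    - {"delta_pos": [-0.95, -0.3, 0], "angular": [0, 0, 0], "grip": -1}
    - {"delta_pos": [-0.95, -0.3, 0], "angular": [0, 0, 0], "grip": -1}
    - {"delta_pos": [-0.36, -0.16, 0], "angular": [0, 0, 0], "grip": -1}

```text
clock: 33.35
ee_pos: [0.5185, -0.3393, 0.1633]
eef_rot: [-0.0, 0.691, 0.723, -0.001]
force: [-0.7, 0.4, 0.1]
width: 0.0853
grasp_force: 0.0
```

>>> jog_arm:
  commands:
    - {"delta_pos": [0, 0, 0], "angular": [0, 0, 0], "grip": -1}
    - {"delta_pos": [0, 0, 0], "angular": [0, 0, 0], "grip": -1}
    - {"delta_pos": [0, 0, 0], "angular": [0, 0, 0], "grip": -1}

```text
clock: 33.65
ee_pos: [0.5225, -0.333, 0.1635]
eef_rot: [-0.001, 0.688, 0.726, 0.001]
force: [0.2, 0.5, 0.1]
width: 0.0851
grasp_force: 0.0
```

Run:
```python
from h import *
rel("blue","w10",.055,800); go((.522,-.3354,.0585))
```

```text
t 33.65 pos [ 0.5225 -0.333   0.1635] x [-0.053  0.999  0.002] y [ 0.999  0.053 -0.   ] z [-0.     0.002 -1.   ] F [0.2 0.5 0.1] w 0.0851 g 0.0
w10 blue [ 296.  268. 1262.] world [ 0.5085 -0.3447  0.055 ] tool units [-0.368 -0.486  3.616]
w10 blue [ 335.  242. 1622.] world [ 0.5315 -0.3265  0.055 ] tool units [0.196 0.314 3.617]
t 33.7 pos [ 0.5226 -0.3332  0.1636] x [-0.053  0.999  0.001] y [0.999 0.053 0.   ] z [ 0.     0.001 -1.   ] F [ 0.1  0.1 -1.3] w 0.0849 g 0.0
to go (units of .03, tool xyz): [-0.08 -0.02  3.5 ]
```

View pics/w10.png

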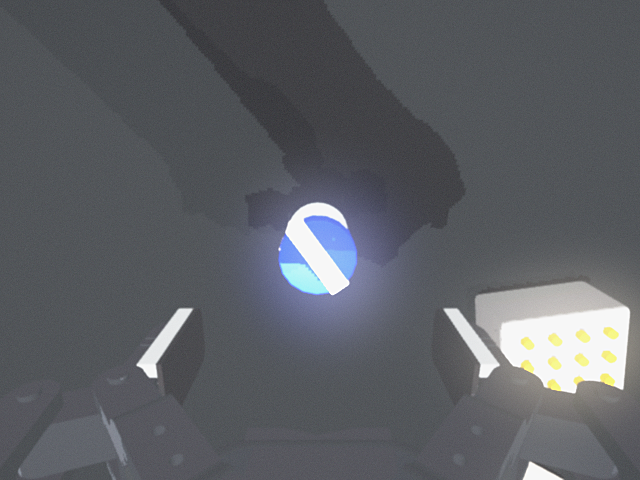

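The strip-lid (sealed) blue jar is at (318,255), between the fingers, with the tube rack clear to the right. Gripping it.

>>> jog_arm:
  commands:
    - {"delta_pos": [-0.08, -0.03, 0.7], "angular": [0, 0, 0], "grip": -1}
    - {"delta_pos": [0, 0, 0.8], "angular": [0, 0, 0], "grip": -1}
    - {"delta_pos": [0, 0, 0.8], "angular": [0, 0, 0], "grip": -1}
    - {"delta_pos": [0, 0, 0.7], "angular": [0, 0, 0], "grip": -1}
    - {"delta_pos": [0, 0, 0.48], "angular": [0, 0, 0], "grip": -1}

```text
clock: 34.2
ee_pos: [0.5211, -0.3358, 0.0579]
eef_rot: [-0.001, 0.688, 0.725, 0.0]
force: [0.1, -0.1, -1.0]
width: 0.0856
grasp_force: 0.0
```

>>> jog_arm:
  commands:
    - {"delta_pos": [0, 0, 0], "angular": [0, 0, 0], "grip": -1}
    - {"delta_pos": [0, 0, 0], "angular": [0, 0, 0], "grip": -0.2}
    - {"delta_pos": [0, 0, 0], "angular": [0, 0, 0], "grip": 1}
    - {"delta_pos": [0, 0, 0], "angular": [0, 0, 0], "grip": 1}
    - {"delta_pos": [0, 0, 0], "angular": [0, 0, 0], "grip": 1}
  squeeze: 40

```text
clock: 34.7
ee_pos: [0.5217, -0.3382, 0.0609]
eef_rot: [0.001, 0.689, 0.725, 0.0]
force: [0.2, 0.3, 5.6]
width: 0.0454
grasp_force: 40.4
```

>>> jog_arm:
  commands:
    - {"delta_pos": [0, 0, 0], "angular": [0, 0, 0], "grip": 1}
    - {"delta_pos": [0, 0, 0], "angular": [0, 0, 0], "grip": 1}
    - {"delta_pos": [0, 0, 0], "angular": [0, 0, 0], "grip": 1}

```text
clock: 35.0
ee_pos: [0.5217, -0.3382, 0.0609]
eef_rot: [0.001, 0.689, 0.725, 0.0]
force: [0.6, 0.8, 6.3]
width: 0.046
grasp_force: 40.5
```

>>> jog_arm:
  commands:
    - {"delta_pos": [0, 0, -0.3], "angular": [0, 0, 0], "grip": 1}
    - {"delta_pos": [0, 0, -0.8], "angular": [0, 0, 0], "grip": 1}
    - {"delta_pos": [0, 0, -0.9], "angular": [0, 0, 0], "grip": 1}
    - {"delta_pos": [0, 0, -0.9], "angular": [0, 0, 0], "grip": 1}
    - {"delta_pos": [0, 0, -0.5], "angular": [0, 0, 0], "grip": 1}

```text
clock: 35.5
ee_pos: [0.5214, -0.3383, 0.1639]
eef_rot: [0.001, 0.689, 0.724, 0.0]
force: [0.2, 0.3, -1.3]
width: 0.0454
grasp_force: 41.3
```

>>> jog_arm:
  commands:
    - {"delta_pos": [0.45, 0.25, 0], "angular": [0, 0, 0], "grip": 1}
    - {"delta_pos": [0.9, 0.55, 0], "angular": [0, 0, 0], "grip": 1}
    - {"delta_pos": [0.95, 0.55, 0], "angular": [0, 0, 0], "grip": 1}
    - {"delta_pos": [0.95, 0.55, 0], "angular": [0, 0, 0], "grip": 1}
    - {"delta_pos": [0.95, 0.55, 0], "angular": [0, 0, 0], "grip": 1}

```text
clock: 36.0
ee_pos: [0.588, -0.2049, 0.1596]
eef_rot: [-0.002, 0.689, 0.725, -0.0]
force: [0.7, -0.1, -1.1]
width: 0.0456
grasp_force: 41.3
```

>>> jog_arm:
  commands:
    - {"delta_pos": [0.95, 0.55, 0], "angular": [0, 0, 0], "grip": 1}
    - {"delta_pos": [0.95, 0.55, 0], "angular": [0, 0, 0], "grip": 1}
    - {"delta_pos": [0.95, 0.55, 0], "angular": [0, 0, 0], "grip": 1}
    - {"delta_pos": [0.57, 0.43, 0], "angular": [0, 0, 0], "grip": 1}
    - {"delta_pos": [0, 0, 0], "angular": [0, 0, 0], "grip": 1}

```text
clock: 36.5
ee_pos: [0.6466, -0.0969, 0.1598]
eef_rot: [-0.001, 0.687, 0.727, 0.0]
force: [0.4, 0.6, -1.2]
width: 0.0459
grasp_force: 41.3
```

>>> jog_arm:
  commands:
    - {"delta_pos": [0, 0, 0], "angular": [0, 0, 0], "grip": 1}
    - {"delta_pos": [0, 0, 0.5], "angular": [0, 0, 0], "grip": 1}
    - {"delta_pos": [0, 0, 0.5], "angular": [0, 0, 0], "grip": 1}
    - {"delta_pos": [0, 0, 0], "angular": [0, 0, 0], "grip": 1}
    - {"delta_pos": [0, 0, 0], "angular": [0, 0, 0], "grip": 1}

```text
clock: 37.0
ee_pos: [0.6444, -0.1032, 0.1304]
eef_rot: [-0.001, 0.69, 0.724, -0.001]
force: [-0.2, -0.6, 0.1]
width: 0.0454
grasp_force: 41.2
```

Run:
```python
from h import *
go((.646,-.103,.0709))
m=r.camera_model("wrist"); im=r.capture("wrist"); cv2.imwrite("pics/w11.png",im[:,:,::-1]); s,M=tcp()
for b in blobs(im,"blue",800): print(np.round(b[:3]),b[3],"lid@",(M.T@(np.r_[cast(m,b[0],b[1],s["ee_pos"][2]),s["ee_pos"][2]]-s["ee_pos"])).round(4),"well@",cast(m,b[0],b[1],.02).round(4))
```

```text
t 37.0 pos [ 0.6444 -0.1032  0.1304] x [-0.049  0.999  0.   ] y [ 0.999  0.049 -0.002] z [-0.002  0.    -1.   ] F [-0.2 -0.6  0.1] w 0.0454 g 41.2
to go (units of .03, tool xyz): [0.   0.06 1.98]
t 37.05 pos [ 0.645  -0.1032  0.1311] x [-0.049  0.999 -0.   ] y [ 0.999  0.049 -0.001] z [-0.001 -0.    -1.   ] F [ 0.4 -1.2 -2. ] w 0.0456 g 41.2
[ 285.  359. 3904.] (251, 302, 87, 98) lid@ [-0.0031 -0.013   0.    ] well@ [ 0.6246 -0.1813]
[ 345.  312. 5578.] (292, 265, 93, 113) lid@ [ 0.0149  0.0074 -0.    ] well@ [ 0.6627 -0.1441]
[ 324.  237. 9809.] (262, 184, 123, 103) lid@ [ 0.0405  0.0004 -0.    ] well@ [ 0.6466 -0.0948]
```

>>> jog_arm:
  commands:
    - {"delta_pos": [0.02, 0.03, 0.4], "angular": [0, 0, 0], "grip": 1}
    - {"delta_pos": [0, 0, 0.5], "angular": [0, 0, 0], "grip": 1}
    - {"delta_pos": [0, 0, 0.5], "angular": [0, 0, 0], "grip": 1}
    - {"delta_pos": [0, 0, 0.3], "angular": [0, 0, 0], "grip": 1}
    - {"delta_pos": [0, 0, 0.12], "angular": [0, 0, 0], "grip": 1}

```text
clock: 37.55
ee_pos: [0.6451, -0.1016, 0.0748]
eef_rot: [-0.001, 0.689, 0.725, -0.001]
force: [-0.4, 0.7, -1.4]
width: 0.0455
grasp_force: 41.3
```

>>> jog_arm:
  commands:
    - {"delta_pos": [0, 0, 0.03], "angular": [0, 0, 0], "grip": 1}
    - {"delta_pos": [0, 0, 0], "angular": [0, 0, 0], "grip": 1}
    - {"delta_pos": [0, 0, 0], "angular": [0, 0, 0], "grip": 1}

```text
clock: 37.85
ee_pos: [0.6465, -0.102, 0.0766]
eef_rot: [0.0, 0.689, 0.725, 0.0]
force: [-0.4, 0.0, -2.0]
width: 0.0455
grasp_force: 41.3
```

>>> jog_arm:
  commands:
    - {"delta_pos": [0, 0, 0.05], "angular": [0, 0, 0], "grip": 1}
    - {"delta_pos": [0, 0, 0.05], "angular": [0, 0, 0], "grip": 1}
    - {"delta_pos": [0, 0, 0.05], "angular": [0, 0, 0], "grip": 1}
    - {"delta_pos": [0, 0, 0], "angular": [0, 0, 0], "grip": 1}
    - {"delta_pos": [0, 0, 0], "angular": [0, 0, 0], "grip": 1}

```text
clock: 38.35
ee_pos: [0.6461, -0.1019, 0.0714]
eef_rot: [-0.0, 0.689, 0.725, 0.0]
force: [-0.6, -0.7, -1.1]
width: 0.0454
grasp_force: 41.3
```

>>> jog_arm:
  commands:
    - {"delta_pos": [0, 0, 0.02], "angular": [0, 0, 0], "grip": 1}
    - {"delta_pos": [0, 0, 0.02], "angular": [0, 0, 0], "grip": 1}
    - {"delta_pos": [0, 0, 0], "angular": [0, 0, 0], "grip": 1}
    - {"delta_pos": [0, 0, 0], "angular": [0, 0, 0], "grip": 1}

```text
clock: 38.75
ee_pos: [0.6462, -0.102, 0.0709]
eef_rot: [0.0, 0.689, 0.725, 0.0]
force: [-1.1, 0.4, 5.2]
width: 0.0458
grasp_force: 41.9
```

Contact at the expected height. Releasing, lifting clear and backing off.

>>> jog_arm:
  commands:
    - {"delta_pos": [0, 0, 0], "angular": [0, 0, 0], "grip": -0.6}
    - {"delta_pos": [0, 0, 0], "angular": [0, 0, 0], "grip": -1}
    - {"delta_pos": [0, 0, 0], "angular": [0, 0, 0], "grip": -1}
    - {"delta_pos": [0, 0, 0], "angular": [0, 0, 0], "grip": -1}
    - {"delta_pos": [0, 0, -0.2], "angular": [0, 0, 0], "grip": -1}

```text
clock: 39.25
ee_pos: [0.6454, -0.1017, 0.0755]
eef_rot: [-0.001, 0.689, 0.725, -0.001]
force: [-0.5, 0.0, 1.1]
width: 0.0854
grasp_force: 0.0
```

>>> jog_arm:
  commands:
    - {"delta_pos": [0, 0, -0.6], "angular": [0, 0, 0], "grip": -1}
    - {"delta_pos": [0, 0, -0.9], "angular": [0, 0, 0], "grip": -1}
    - {"delta_pos": [0, 0, -0.9], "angular": [0, 0, 0], "grip": -1}
    - {"delta_pos": [0, 0, -0.9], "angular": [0, 0, 0], "grip": -1}
    - {"delta_pos": [-0.6, -0.3, -0.4], "angular": [0, 0, 0], "grip": -1}

```text
clock: 39.75
ee_pos: [0.6403, -0.1178, 0.1901]
eef_rot: [0.001, 0.687, 0.726, 0.002]
force: [0.3, -0.1, -0.4]
width: 0.0855
grasp_force: 0.0
```

>>> jog_arm:
  commands:
    - {"delta_pos": [-0.9, -0.3, 0], "angular": [0, 0, 0], "grip": -1}
    - {"delta_pos": [-0.9, -0.3, 0], "angular": [0, 0, 0], "grip": -1}
    - {"delta_pos": [-0.9, -0.3, 0], "angular": [0, 0, 0], "grip": -1}
    - {"delta_pos": [-0.9, -0.3, 0], "angular": [0, 0, 0], "grip": -1}
    - {"delta_pos": [-0.6, -0.2, 0], "angular": [0, 0, 0], "grip": -1}

```text
clock: 40.25
ee_pos: [0.5997, -0.2526, 0.187]
eef_rot: [-0.0, 0.691, 0.723, -0.001]
force: [-0.3, -0.7, -1.1]
width: 0.0854
grasp_force: 0.0
```

>>> jog_arm:
  commands:
    - {"delta_pos": [-0.6, 0, 0], "angular": [0, 0, 0], "grip": -1}
    - {"delta_pos": [0, 0, 0], "angular": [0, 0, 0], "grip": -1}
    - {"delta_pos": [0, 0, 0], "angular": [0, 0, 0], "grip": -1}
    - {"delta_pos": [0, 0, 0], "angular": [0, 0, 0], "grip": -1}

```text
clock: 40.65
ee_pos: [0.6038, -0.2646, 0.1869]
eef_rot: [-0.001, 0.688, 0.725, 0.0]
force: [0.6, 0.0, -0.2]
width: 0.0858
grasp_force: 0.0
```

Run:
```python
from h import *
tcp(); c=r.capture("side"); t=r.capture("top")
a=cv2.resize(c[160:440,150:400],(500,560),interpolation=cv2.INTER_CUBIC); b=cv2.resize(t[120:350,110:560],(300,153),interpolation=cv2.INTER_AREA)
o=np.zeros((560,800,3),np.uint8); o[:,:500]=a; o[:153,500:]=b; o[160:440,500:]=cv2.resize(t[125:220,230:415],(300,280)); cv2.imwrite("pics/end.png",o[:,:,::-1])
```

```text
t 40.65 pos [ 0.6038 -0.2646  0.1869] x [-0.052  0.999  0.001] y [ 0.999  0.052 -0.   ] z [-0.     0.001 -1.   ] F [ 0.6  0.  -0.2] w 0.0858 g 0.0
```

View pics/end.png

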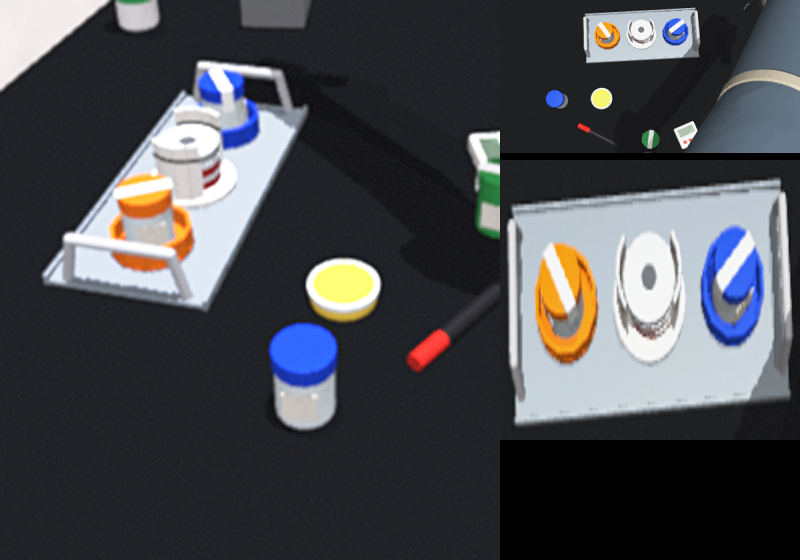

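The final picture shows both sealed jars upright in their wells (orange at (148,215), blue at (222,100)). The stack with its cover is in the tower at (188,155). The yellow dish and the plain blue jar have not moved. Handing in.

```bash
python3 -c "
from rig import r
print(r.job_done())"
```

```text
the job is handed in; nothing more can be done
None
```

Job handed in at about 41 s: both red dishes and the cover are stacked level with the line, and each sealed jar stands in the well of its lid's colour. The yellow dish, the unsealed blue jar and the green look-alike were left where they stood.

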